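# Check the warming plate and slide the ink tins on to warm

## Robot

A 7-joint arm with a two-finger parallel gripper is mounted at the origin on the work surface. World frame = base frame: x ahead of the robot, y to its left, z up, the work surface at z = 0. Lengths are in mm, angles in degrees, forces in N, time in s.
With the tool pointing down it reaches from about 425 to 875 mm from the base axis. Payload 4.7 kg.
Tool frame: the origin (TCP) lies midway between the tips of the shut fingers; the grasp point (between the pads) lies 19 mm behind it (bot.pinch_z is the distance from the TCP to the grasp point, in mm); z points along the fingers, y is the line along which they close (so a half turn about z gives the same grasp; the last joint's range is limited). The gripper opens to 87 mm and grips with 3 to 60 N. Pads are 19 mm wide; open, the fingers measure 117 mm over their backs; the gripper's body (75 mm by 190 mm) begins 51 mm behind the grasp point.
Start: joints at [68.875, 18.392, -4.016, 83.108, 1.295, 78.541, -3.26], TCP at [242.769, -602.983, 222.587] pointing down, gripper open.
Joint ranges: [-163.93, 163.93], [-17.29, 119.83], [-79.2, 71.16], [3.27, 140.29], [-89.18, 269.18], [5.43, 117.66], [-154.24, 154.24]. Speed limits (degrees/s): [147.25, 147.25, 180, 180, 180, 180, 180].

## Interface

Orientations are given as a 3x3 rotation matrix whose columns are the frame's x, y, z axes.
In Python, from plant import bot, optics, finish_job gives the robot as it stands.
- The arm moves only by the tool carry_out, never from a script. Its argument "steps" is a list of rows, each a list of 3 entries, a list of its own where there are three numbers: the turn, a rotation vector about the tool's x, y, z in degrees, then the shift along the tool's x, y, z in cm, then the closure, from -1 (fully open) to 1 (shut). A call has 1 to 5 rows; each row shifts and turns the commanded pose from where the row before left it, along the tool's axes as they then stand; what a row does not reach is not made up. A row lasts 1/12 s, in which the tool goes at most 41.7 mm and 7.16 degrees, less where a joint would pass 70% of its speed; a pose out of reach is approached as far as the arm can. A call with a gripper value outside its range is refused whole. The fingers move at their own pace and stop on an object; the grip force is fixed at half the most. Time passes only in rows, so rows that do not move let the fingers close. It gives the time, the measured TCP pose, the force, the opening and the grip force at its end, in the units of the state.
- bot.observe(): the state, without advancing time (a new reading comes with each control period).
- optics.snapshot(name): name is "scene" or "top"; returns a dict with "frame" (400x640x3 uint8, red, green, blue), "depth" (400x640 float32, mm along the optical axis (not along the pixel's ray), 0 where there is no reading), "mtx" (3x3 intrinsics, pixels), "D" ([k1, k2, p1, p2, k3] as OpenCV has them; the pictures are not rectified), "extrinsics" (4x4, takes a point from camera to world coordinates). Camera axes: x right, y down, z forward; pixel columns grow to the right and rows downward; lengths in mm; the calibration is good to about 2 mm. A picture is of the moment at which its call begins.
- finish_job(): hands the job in; it is judged then, once.
Trained networks look in a picture, given as the dict that the camera call returned (one of the last four; its "shot" number tells which), for a name from the list of things; names that differ only in an ending like _2 or _b are one class to them, and where a whole thing is asked for, a point or a joint stands for the part that bears it (a point fixed in the world has none). Each returns a list of dicts, best first, with "conf" (0 to 1); they miss things now and then, are a little off and sometimes report something else, mostly with a low value. They report only what shows in the picture. A call takes as long as a camera call. They do not tell look-alikes from the thing itself.
- optics.look_for(picture, target): "box" ([left, top, right, bottom] in pixels, round what is visible of it).
- optics.mark_of(picture, target): "centre" ([column, row] in pixels: a listed point, or the origin of a listed thing).
The state is a dict: "time_s": time; "qpos": joint angles; "qd": joint speeds; "joint_efforts": joint torques, N m; "tcp_pos": TCP position; "eef_rot": TCP orientation; "wrist_force": force on the tool from outside, world axes, zero at the start; "wrist_torque": the same for the moment, N m; "width": opening from 0.0 (shut) to 1.0 (fully open); "gripper_force": force on a finger pad.
Only numpy, scipy, OpenCV 4.12 (cv2) and the standard library are available. Lean on these libraries where they do the work, as an engineer would, in place of code of your own. Each camera call takes 0.05 s, during which the arm holds its last target. There are 200 camera calls.

## Task

First check the warming plate with the surface thermometer: press its spring foot gently on the left, middle and right test spot, in that order, three seconds each for the reading to settle, and lay the thermometer back in its rest. Then slide every ink tin that is standing on the cool ledge onto the ring of its own colour on the dark warm strip, centred in the ring, keeping the tins upright and on the plate, never lifted, and last turn the heat dial clockwise up to the red mark. Tins may get knocked out of place while you work, so check them all before you finish, and leave the other studio things where they are.

Things in the scene. Friction and masses are not known exactly. Their poses are not given: they have to be found in the camera images.
- plate: warming plate, fixed, 330 (x) by 540 mm (y), flat top 50 mm above the table; origin under its centre on the table, z up. Half with negative x (robot's side): dark warm strip, four coloured rings at x = -85, y = -172.5, -57.5, 57.5, 172.5 mm. Half with positive x: bare light-metal cool ledge, where the tins start near x = 86 mm at the same y, by thin dark circles
- spot_left (a point): left test spot on the plate's top surface (left = +y, as the robot sees it): white dot 22 mm across with a black centre, in the row of the rings, between two rings, at x = -85, y = 115 mm of the plate; touch within 11 mm of its centre
- spot_mid (a point): middle test spot, the same, at x = -85, y = 0 mm of the plate
- spot_right (a point): right test spot, the same, at x = -85, y = -115 mm of the plate
- rest: grey thermometer rest, fixed on the table; base 150 x 75 mm; two forked uprights 8 mm thick at x = -47 and +47 mm (86 mm free between them), fork floors 101 mm above the table, fork slots 32 mm wide, 16 mm deep, open upwards. Origin under its centre on the table, z up, x along the thermometer
- probe: orange surface thermometer, 142 g, level in the forks, origin over the rest's, same x. Handle 22 x 22 x 120 mm along x; origin: middle of its underside (101 mm over the table), z up. Grip from above at the origin, between the forks. Display head behind (x = -60 to -105, z = -5 to 29 mm, 30 mm wide). Stem in front to x = 85 mm, then bent straight down to the foot
- probe_tip (a point): centre of the underside of the thermometer's brass foot (16 mm disc), at x = 85, y = 0, z = -62 mm of the probe. The foot springs upwards up to 9 mm: about 0.5 N at first touch, rising by 0.25 N per mm to 2.7 N, then hard; press 2 to 6 mm, at most 12 N
- dial (a joint): heat dial on the plate's top at its right end: angle, grows turning clockwise from above, 0 = off to 2.4 rad, stays where left; the red mark is at 1.2 rad
- dial_grip (a point): point on the dial's axis at gripping height, 37 mm above the plate's top, at x = 0, y = -226 mm of the plate. Black knob 40 mm across on a flat base 64 mm across, with an upright grip bar 38 mm long, 14 mm thick, 44 mm above the plate at its top; at 0 the bar lies along the plate's x, its white pointer towards -x; the red mark is a short line beside the base
- tin_red: closed ink tin with a red label band and a red disc on its metal lid, 64 mm in diameter, 62 mm high, 0.24 to 0.6 kg; origin at the centre of its underside. May be absent
- tin_blue: closed ink tin with a blue label band and a blue disc on its metal lid, 64 mm in diameter, 62 mm high, 0.24 to 0.6 kg; origin at the centre of its underside. May be absent
- tin_yellow: closed ink tin with a yellow label band and a yellow disc on its metal lid, 64 mm in diameter, 62 mm high, 0.24 to 0.6 kg; origin at the centre of its underside. May be absent
- tin_green: closed ink tin with a green label band and a green disc on its metal lid, 64 mm in diameter, 62 mm high, 0.24 to 0.6 kg; origin at the centre of its underside. May be absent
- ring_red: flat red ring marked on the warm strip, 84 mm outside and 68 mm inside diameter, nothing to bump against; origin at its centre on the plate's top; the place of the red tin
- ring_blue: flat blue ring marked on the warm strip, 84 mm outside and 68 mm inside diameter, nothing to bump against; origin at its centre on the plate's top; the place of the blue tin
- ring_yellow: flat yellow ring marked on the warm strip, 84 mm outside and 68 mm inside diameter, nothing to bump against; origin at its centre on the plate's top; the place of the yellow tin
- ring_green: flat green ring marked on the warm strip, 84 mm outside and 68 mm inside diameter, nothing to bump against; origin at its centre on the plate's top; the place of the green tin
- brayer: ink roller with black handle lying on the table, 200 mm long; leave alone
- ink_knife: ink spatula lying on the table, 220 mm long; leave alone
- ink_tube: ink tube lying on the table, 130 mm long, 20 mm high; leave alone
- black_tin: large black ink tin, 90 mm in diameter, 100 mm high, on the table left of the plate; leave alone
- loupe: black print loupe standing on the table beyond the rest, 44 mm in diameter, 48 mm high; leave alone
Mind the look-alikes: they are no part of the job. What is shaped like the tin_yellow but pink is not meant.

How it is judged (in metres and radians):
On the way, in this order (a step that is already met when the one before it is completed fails the run):
1. thermometer foot pressed on the left test spot (horizontal distance between probe_tip and spot_left below 0.011 m and contact force between probe and plate above 0.2 N), for 2 s.
2. thermometer foot pressed on the middle test spot (horizontal distance between probe_tip and spot_mid below 0.011 m and contact force between probe and plate above 0.2 N), for 2 s.
3. thermometer foot pressed on the right test spot (horizontal distance between probe_tip and spot_right below 0.011 m and contact force between probe and plate above 0.2 N), for 2 s.
4. thermometer lying in its rest again, released (x of probe in the frame of rest between -0.02 and 0.02 m and horizontal distance between probe and rest below 0.022 m and z of probe in the frame of rest between 0.095 and 0.107 m and angle between the x axis of probe and the x axis of rest, either way round below 0.15 rad and angle between probe's own z axis and vertical below 0.15 rad and contact force between the fingers and probe below 0.1 N), for 0.2 s.
5. every tin present stands in the ring of its colour (horizontal distance between tin_red and ring_red below 0.012 m and horizontal distance between tin_blue and ring_blue below 0.012 m and horizontal distance between tin_yellow and ring_yellow below 0.012 m and horizontal distance between tin_green and ring_green below 0.012 m), for 0.2 s.
6. heat dial turned up to the red mark (value of joint dial between 1.05 and 1.35 rad), for 0.2 s.
At the end, for the whole second after the job is handed in: Every tin present stands upright and still on the plate within 12 mm of the centre of the ring of its colour; the thermometer lies released in the forks of its rest (within 20 mm along it, level); the heat dial reads 1.2 rad within 0.15 rad (all of step 4 and all of step 5 and all of step 6 and angle between each of tin_red, tin_blue, tin_yellow, tin_green's own z axis and vertical below 0.1 rad and linear speed of each of tin_red, tin_blue, tin_yellow, tin_green below 0.02 m/s and height (world z) of each of tin_red, tin_blue, tin_yellow, tin_green above 0.045 m); the robot touches nothing.
It fails at once if a tin is lifted more than 8 mm off the plate (height (world z) of any of tin_red, tin_blue, tin_yellow, tin_green above 0.058 m).
It fails at once if a tin is tipped over (more than 20 degrees) (angle between any of tin_red, tin_blue, tin_yellow, tin_green's own z axis and vertical above 0.35 rad).
It fails at once if the thermometer is pressed on the plate with more than 12 N (contact force between probe and plate above 12 N).
It fails at once if another studio thing is moved more than 30 mm (distance of any of brayer, ink_knife, ink_tube, black_tin, loupe from where it was at the start of the episode above 0.03 m).
Of tin_red, tin_blue, tin_yellow, tin_green only 2 to 4 are there at a start; the rules pass over those that are not, and their reading is None.
At some moment in a run one of tin_red, tin_blue, tin_yellow, tin_green may be knocked a few centimetres aside while the robot is not near it.
It also fails if it takes over 210 s, if anything falls off the work surface, if the arm or the gripper's body presses on something with over 40 N, if the wrist force passes 120 N, or if a joint passes its speed limit or range.

## Working session

There is one attempt and no reset: what is moved stays moved. The work goes in short steps, Python scripts to look and compute and a tool call to move; the robot and the scene stay as the last step left them, time stands still between calls to the robot, and variables do not carry over. Pictures are saved under pics/ and viewed, at most 14 in all, crops included, and the job is handed in when it is done.

Besides the shell and the picture viewer there is one more tool, called after ">>>" as name([rows], argument=value, ...), one row to a line, values as JSON. carry_out: Moves the arm, as the interface text tells. Its arguments: {"type":"object","properties":{"steps":{"type":"array"}},"required":["steps"]}

```bash
ls; mkdir -p pics; cat > h.py <<'E'
import numpy as np, cv2
from plant import bot, optics, finish_job
def ray(s,uv):
    p=cv2.undistortPoints(np.array([[uv]],float),s["mtx"],np.array(s["D"],float))[0,0]
    E=np.array(s["extrinsics"]); d=E[:3,:3]@np.array([p[0],p[1],1.]); return E[:3,3],d
def atz(s,uv,z):
    o,d=ray(s,uv); return o+d*(z-o[2])/d[2]
def bydepth(s,uv):
    o,d=ray(s,uv); u,v=int(round(uv[0])),int(round(uv[1])); D=s["depth"][max(0,v-1):v+2,max(0,u-1):u+2]; D=D[D>0]
    return o+d*np.median(D) if len(D) else None
def tri(s1,a,s2,b):
    o1,d1=ray(s1,a);o2,d2=ray(s2,b);d1=d1/np.linalg.norm(d1);d2=d2/np.linalg.norm(d2)
    k=np.linalg.lstsq(np.c_[d1,-d2],o2-o1,rcond=None)[0]
    p,q=o1+k[0]*d1,o2+k[1]*d2; return (p+q)/2,np.linalg.norm(p-q)
def proj(s,P):
    M=np.linalg.inv(np.array(s["extrinsics"])); 
    return cv2.projectPoints(np.array(P,float).reshape(-1,1,3),cv2.Rodrigues(M[:3,:3])[0],M[:3,3],s["mtx"],np.array(s["D"],float))[0].reshape(-1,2)
def save(s,n,box=None,k=1):
    f=s["frame"][:,:,::-1]
    if box: f=f[box[1]:box[3],box[0]:box[2]]
    cv2.imwrite("pics/"+n,cv2.resize(f,None,fx=k,fy=k,interpolation=cv2.INTER_CUBIC))
E
python3 - <<'E'
from h import *
np.set_printoptions(precision=1,suppress=True)
a=optics.snapshot("scene");b=optics.snapshot("top")
save(a,"a.png");save(b,"b.png")
print(a["extrinsics"],b["extrinsics"],b["mtx"])
for n in "plate rest probe probe_tip spot_left spot_mid spot_right dial_grip tin_red tin_blue tin_yellow tin_green ring_red ring_blue ring_yellow ring_green loupe black_tin".split():
    r=[]
    for s in (a,b):
        m=optics.mark_of(s,n)[:2]; r.append(m)
    print(n,[[(np.round(q["centre"],1).tolist(),round(q["conf"],2)) for q in m] for m in r], end=" ")
    if r[0] and r[1]: print(*tri(a,r[0][0]["centre"],b,r[1][0]["centre"]))
    else: print()
E
```

```text
pics
[[  -0.4    0.8   -0.5 1189.7]
 [   0.9    0.4   -0.2  316.3]
 [   0.    -0.5   -0.9 1303.3]
 [   0.     0.     0.     1. ]] [[   0.    -1.     0.1  403.2]
 [  -1.    -0.    -0.    13.9]
 [   0.    -0.1   -1.  1420.6]
 [   0.     0.     0.     1. ]] [[505.8   0.  330.9]
 [  0.  505.8 207.1]
 [  0.    0.    1. ]]
plate [[([435.1, 296.2], 0.73), ([288.6, 169.6], 0.18)], [([331.5, 207.7], 0.7), ([266.6, 175.1], 0.57)]] [579.9 207.9 -85.3] 402.57543441438867
rest [[([225.1, 167.6], 0.84)], []] 
probe [[([321.9, 177.7], 0.66), ([216.0, 145.4], 0.65)], [([486.4, 213.6], 0.57), ([414.7, 201.0], 0.34)]] [ 514.7 -186.7  205.4] 340.151132459489
probe_tip [[], [([273.8, 240.5], 0.69), ([394.0, 170.9], 0.57)]] 
spot_left [[], [([287.1, 244.1], 0.95)]] 
spot_mid [[([339.1, 185.7], 0.67)], [([330.8, 235.3], 0.62)]] [464.3   9.1  59.4] 1.2201232347339481
spot_right [[([304.5, 171.9], 0.64), ([371.8, 198.8], 0.62)], [([375.4, 236.5], 0.61)]] [ 463.6 -112.4   53. ] 3.1747550422539548
dial_grip [[([261.4, 178.3], 0.7)], [([416.3, 201.8], 0.53)]] [ 556.5 -217.3   70.3] 2.8662224191713053
tin_red [
[... 279 characters left out ...]
5085
tin_green [[([335.4, 241.2], 0.9)], [([304.8, 175.9], 0.88)]] [629.6  81.   35.8] 6.639517911371004
ring_red [[([388.9, 203.8], 0.71)], [([270.8, 242.7], 0.84)]] [442.7 171.4  40.8] 2.639173789221696
ring_blue [[([290.6, 169.0], 0.59)], [([394.5, 235.8], 0.57)]] [ 466.3 -164.3   38.7] 0.3189922603265352
ring_yellow [[([324.3, 178.2], 0.82)], [([353.1, 235.1], 0.71)]] [464.1 -47.   63.7] 6.621029232402585
ring_green [[([355.7, 193.1], 0.94), ([373.8, 253.6], 0.53)], [([312.5, 240.3], 0.67)]] [450.5  60.1  33.2] 1.3434947145680582
loupe [[], [([469.5, 170.2], 0.78)]] 
black_tin [[([435.4, 298.4], 0.86)], [([191.7, 175.3], 0.92), ([377.0, 240.5], 0.47)]] [635.8 410.  -24.2] 7.3202153219084
```

View pics/a.png

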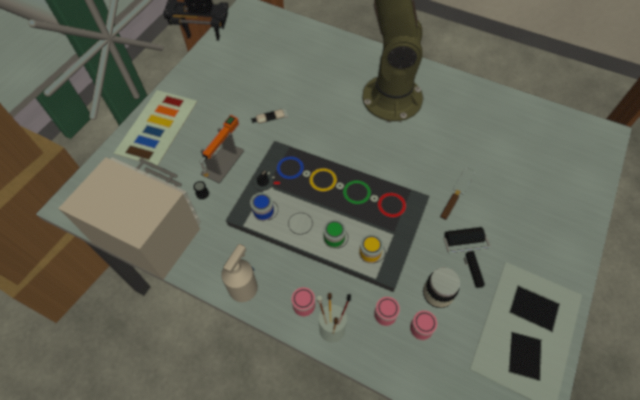

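View pics/b.png

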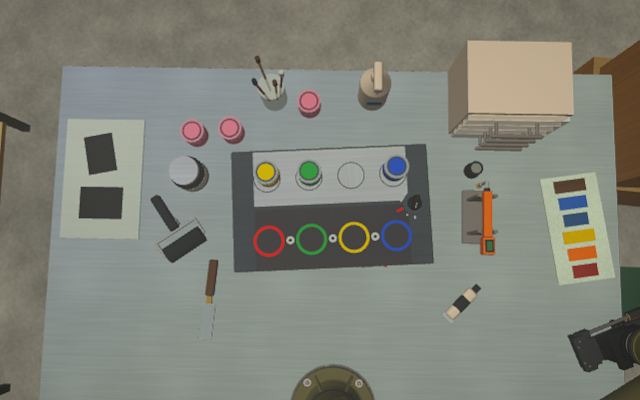

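Scene: the plate is upright in the middle of the top view. From left to right the rings are red (269,241), green (311,239), yellow (353,237) and blue (396,236). The tins are yellow (266,172, opposite the red ring), green (309,170) and blue (397,166). The red tin is absent.

Candidates:
- **Thermometer:** orange bar on the grey rest (487,220) is my choice. The ink tube (463,302) and palette knife (210,290) are not it.
- **Tins:** the pink look-alikes at (193,131), (231,129) and (309,101) are off the plate, so I leave them.

```bash
cat >> h.py <<'E'
HUE={"red":[(0,6),(174,180)],"yellow":[(20,32)],"green":[(50,80)],"blue":[(105,125)],"orange":[(6,16)]}
def mask(s,c,smin=120,vmin=60):
    h=cv2.cvtColor(s["frame"],cv2.COLOR_RGB2HSV); m=np.zeros(h.shape[:2],np.uint8)
    for lo,hi in HUE[c]: m|=cv2.inRange(h,(lo,smin,vmin),(hi,255,255))
    return m
def blobs(s,c,box,**k):
    m=mask(s,c,**k); z=np.zeros_like(m); x0,y0,x1,y1=box; z[y0:y1,x0:x1]=m[y0:y1,x0:x1]
    n,l,st,ce=cv2.connectedComponentsWithStats(z); 
    return sorted([(st[i,4],ce[i],st[i,:4],l==i) for i in range(1,n)],key=lambda t:-t[0])
E
python3 - <<'E'
from h import *
np.set_printoptions(precision=1,suppress=True)
b=optics.snapshot("top");a=optics.snapshot("scene")
for c in ("red","yellow","green","blue"):
    for t in blobs(b,c,(235,140,432,275))[:3]:
        if t[0]<15: continue
        x,y,w,h=t[2]; print(c,t[0],t[1],t[2],"boxc",atz(b,(x+w/2-.5,y+h/2-.5),50),"z112",atz(b,t[1],112),"dep",bydepth(b,t[1]))
    for t in blobs(a,c,(220,130,440,290))[:3]:
        if t[0]>14: x,y,w,h=t[2]; print("  scene",c,t[0],t[1],t[2],atz(a,(x+w/2-.5,y+h/2-.5),50),"z112",atz(a,t[1],112))
o=blobs(b,"orange",(450,170,520,270))
for t in o[:3]: print("orange",t[0],t[1],t[2])
m=o[0][3]; vs,us=np.nonzero(m); P=np.array([bydepth(b,(u,v)) for u,v in zip(us,vs)]); 
print("z pct",np.percentile(P[:,2],[5,25,50,75,95])); Q=np.array([atz(b,(u,v),123) for u,v in zip(us,vs)])[:,:2]
print(cv2.minAreaRect(Q.astype(np.float32)))
for x0 in range(430,640,15):
    k=(Q[:,0]>x0)&(Q[:,0]<x0+15)
    if k.any(): print(x0,Q[k,1].min(),Q[k,1].max(),np.median(P[k,2]))
oa=blobs(a,"orange",(190,100,250,190)); print([(t[0],t[1],t[2]) for t in oa[:3]])
save(b,"c.png",(440,160,520,330),3.4); save(b,"d.png",(230,140,440,280),3.8)
E
```

```text
red 329 [269.  240.8] [253 225  32  32] boxc [447.8 177.9  50. ] z112 [445.1 169.3 112. ] dep [447.1 176.5  50.6]
red 22 [399.5 209.2] [396 207   8   5] boxc [ 539.  -176.4   50. ] z112 [ 532.4 -167.9  112. ] dep [ 538.5 -176.6   49.5]
  scene red 326 [391.1 204.5] [377 192  29  26] [448.1 177.9  50. ] z112 [484.6 185.1 112. ]
  scene red 28 [276.5 182.5] [273 181   8   4] [ 537.8 -174.5   50. ] z112 [ 570.  -150.2  112. ]
yellow 329 [353.7 237.1] [338 222  32  31] boxc [460.8 -51.9  50. ] z112 [458.  -49.3 112. ] dep [460.6 -52.3  51.6]
yellow 233 [265.2 171.3] [257 163  17  18] boxc [636.5 192.7  50. ] z112 [626.4 184.1 112. ] dep [626.2 184.  112.9]
yellow 29 [273.1 181.9] [264 174  16  13] boxc [613.2 174.3  50. ] z112 [598.8 162.8 112. ] dep [600.8 164.3  98.8]
  scene yellow 321 [322.6 179.6] [309 168  29  24] [461.3 -49.3  50. ] z112 [498.  -32.1 112. ]
  scene yellow 196 [371.5 243.8] [364 237  16  15] [597.3 178.7  50. ] z112 [626.1 185.3 112. ]
  scene yellow 93 [369.1 257.7] [360 251  20  11] [634.8 189.   50. ] z112 [667.2 196.3 112. ]
green 266 [311.2 239. ] [296 224  31
[... 1263 characters left out ...]
43102
445 -409.0088498286713 -372.88342593557667 128.483362900742
460 -409.05235591933814 -373.06515146126424 122.6927971060154
475 -404.2086838752217 -378.43032470294526 122.1992326039857
490 -402.0571779064141 -378.6560154660984 122.57565222272729
505 -402.3120725923019 -378.88250759624157 122.12542189940848
520 -402.52516427083896 -379.109804416867 122.7410835998785
535 -402.7816928277649 -379.29983554063256 122.23272091592003
550 -405.63046235137585 -379.5286163297899 121.89951412347409
565 -405.7610697273225 -379.7582113421885 121.34400596452542
580 -400.74566727828983 -385.1775036196449 120.8504554654985
[(np.int32(437), array([220.2, 137.3]), array([203, 116,  35,  43], dtype=int32))]
```

View pics/c.png

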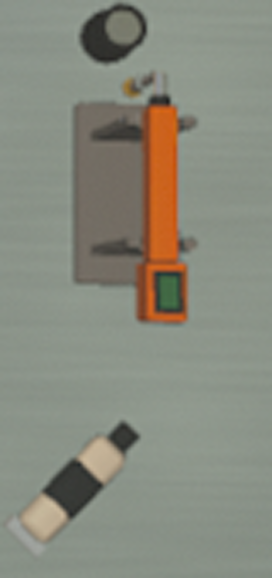

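View pics/d.png

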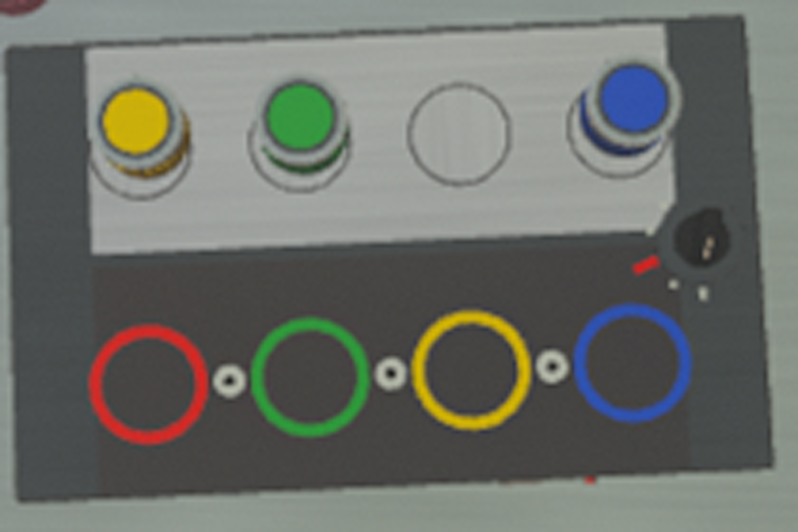

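Checked against the crops: the fitted ring spacing is right (345 mm over 3 pitches, z about 50) and the lids are at about 112. In c.png the orange thermometer lies on its rest, with its display head toward the robot. Next I work out its pose and the tool orientation.

```bash
cat > geo.py <<'E'
import numpy as np
R={"red":(447.8,177.9),"green":(453.6,63.3),"yellow":(461,-51.4),"blue":(467.7,-166.6)}
from scipy.spatial.transform import Rotation as Ro
names=["red","green","yellow","blue"]; L=np.array([[-85,172.5],[-85,57.5],[-85,-57.5],[-85,-172.5]]); W=np.array([R[n] for n in names])
lc,wc=L.mean(0),W.mean(0); A=(L-lc); B=W-wc
th=np.arctan2((A[:,0]*B[:,1]-A[:,1]*B[:,0]).sum(),(A*B).sum()); M=np.array([[np.cos(th),-np.sin(th)],[np.sin(th),np.cos(th)]])
def p2w(x,y): return wc+M@(np.array([x,y])-lc)
def w2p(x,y): return lc+M.T@(np.array([x,y])-wc)
def local(dw,rot): return np.array(rot).T@np.array(dw)/10
E
python3 - <<'E'
from h import *; from geo import *
np.set_printoptions(precision=2,suppress=True)
print("th",np.degrees(th)); 
for n,l in zip(names,L): print(n,p2w(*l),R[n])
for n,q in dict(left=(-85,115),mid=(-85,0),right=(-85,-115),dial=(0,-226),c=(0,0)).items(): print(n,p2w(*q))
for n,q in dict(y=(626.3,184.7),g=(630.8,71.4),b=(647.2,-158.6)).items(): print(n,w2p(*q))
a=optics.snapshot("scene");b=optics.snapshot("top")
for n in("rest","probe","probe_tip"):
    A=optics.mark_of(a,n);B=optics.mark_of(b,n)
    print(n,[(x["centre"],x["conf"]) for x in A],[(x["centre"],x["conf"]) for x in B])
    for x in A:
        for y in B:
            p,e=tri(a,x["centre"],b,y["centre"])
            if e<12: print("   tri",p,e)
# handle top-face edges in top view
g=cv2.cvtColor(b["frame"],cv2.COLOR_RGB2HSV)
for r in (200,212,224): print(r,g[r,480:496,0],g[r,480:496,2])
print("face centre",atz(b,(488.3,213),123))
s=bot.observe(); print({k:np.array(v) for k,v in s.items()},bot.pinch_z)
E
```

```text
th 3.3445211476742718
red [447.46 178.01] (447.8, 177.9)
green [454.17  63.2 ] (453.6, 63.3)
yellow [460.88 -51.6 ] (461, -51.4)
blue [ 467.59 -166.41] (467.7, -166.6)
left [450.82 120.6 ]
mid [457.53   5.8 ]
right [ 464.23 -109.  ]
dial [ 555.57 -214.86]
c [542.38  10.76]
y [ 93.92 168.75]
g [91.81 55.38]
b [  94.76 -175.19]
rest [([223.7, 164.9], 0.61), ([370.4, 252.1], 0.58), ([264.6, 118.8], 0.17)] [([475.9, 218.3], 0.61)]
   tri [ 521.08 -401.17  -21.66] 8.433089693657578
probe [([216.9, 143.6], 0.78)] [([484.4, 214.2], 0.71)]
   tri [ 523.86 -392.22  103.17] 1.6972965235715607
probe_tip [] []
200 [38 12  9 10 11 12 12 12 12 12 12 13 15 67 57 55] [ 58  78 119 130 186 207 204 204 203 204 206 196 159 155 153 152]
212 [20 16 10 10 11 12 12 12 12 12 12 11 10 65 55 52] [116 115 123 128 185 206 204 204 204 203 205 194 155 149 148 147]
224 [19 17  9 10 12 12 12 12 12 12 12 11 10 69 55 57] [114 115 123 124 183 205 203 202 202 204 205 198 156 149 147 146]
face centre [ 524.97 -395.42  123.  ]
{'time_s': array(2.4), 'qpos': array([68.88, 18.39, -4.02, 83.11,  1.3 , 78.54, -3.26]), 'qd': array([ 0.02, -0.02,  0.05, -0.01, -0.  , -0.06, -0.01]), 'joint_efforts': array([ -0.  , -49.11,  -0.4 , -31.28,  -0.06,   0.03,   0.  ]), 'tcp_pos': array([ 242.77, -602.99,  222.6 ]), 'eef_rot': array([[ 0.93,  0.37, -0.  ],
       [ 0.37, -0.93, -0.  ],
       [-0.  ,  0.  , -1.  ]]), 'wrist_force': array([-0.07, -0.17,  0.17]), 'wrist_torque': array([-0.03,  0.01,  0.04]), 'gripper_force': array(0.), 'width': array(1.)} 18.700000000000003
```

>>> carry_out([
  [[0,0,4.5],[0,0,0],-1],
  [[0,0,4.5],[0,0,0],-1],
  [[0,0,4.5],[0,0,0],-1],
  [[0,0,4.5],[0,0,0],-1],
  [[0,0,4.5],[0,0,0],-1],
])

```text
time_s: 2.82
tcp_pos: [242.8, -603.0, 222.6]
eef_rot: [[1.0, -0.014, 0.0], [-0.014, -1.0, -0.0], [0.0, 0.0, -1.0]]
wrist_force: [0.4, -0.8, -0.4]
width: 0.999
gripper_force: 0.0
```

>>> carry_out([
  [[0,0,0],[2.78,-2.14,0],-1],
  [[0,0,0],[2.78,-2.14,0],-1],
  [[0,0,0],[2.78,-2.14,0],-1],
  [[0,0,0],[2.78,-2.14,0],-1],
  [[0,0,0],[2.78,-2.14,0],-1],
])

```text
time_s: 3.23
tcp_pos: [384.0, -496.3, 222.8]
eef_rot: [[1.0, -0.01, 0.0], [-0.01, -1.0, -0.0], [0.0, 0.0, -1.0]]
wrist_force: [0.7, -1.0, 0.1]
width: 1.002
gripper_force: 0.0
```

>>> carry_out([
  [[0,0,0],[2.78,-2.14,0],-1],
  [[0,0,0],[2.78,-2.14,0],-1],
  [[0,0,0],[2.78,-2.14,0],-1],
  [[0,0,0],[2.78,-2.14,0],-1],
  [[0,0,0],[2.78,-2.14,0],-1],
])

```text
time_s: 3.65
tcp_pos: [524.1, -390.6, 222.8]
eef_rot: [[1.0, -0.01, 0.0], [-0.01, -1.0, -0.0], [0.0, 0.0, -1.0]]
wrist_force: [0.3, -0.9, -0.2]
width: 1.002
gripper_force: 0.0
```

>>> carry_out([
  [[0,0,0],[0,0,0],-1],
  [[0,0,0],[0,0,0],-1],
])

```text
time_s: 3.82
tcp_pos: [525.3, -388.7, 222.3]
eef_rot: [[1.0, -0.004, 0.001], [-0.004, -1.0, 0.001], [0.001, -0.001, -1.0]]
wrist_force: [0.2, -0.2, 0.9]
width: 1.001
gripper_force: 0.0
```

>>> carry_out([
  [[0,0,0.6],[-0.16,0.46,2.5],-1],
  [[0,0,0],[0,0,2.5],-1],
  [[0,0,0],[0,0,2.5],-1],
  [[0,0,0],[0,0,2],-1],
  [[0,0,0],[0,0,0],-1],
])

```text
time_s: 4.23
tcp_pos: [516.9, -396.3, 122.4]
eef_rot: [[1.0, -0.023, -0.008], [-0.023, -1.0, 0.004], [-0.008, -0.004, -1.0]]
wrist_force: [-0.7, 0.5, -0.8]
width: 1.002
gripper_force: 0.0
```

```bash
python3 - <<'E'
from h import *
s=bot.observe(); print(np.round(s["tcp_pos"],1),np.round(s["eef_rot"],4))
a=optics.snapshot("scene"); save(a,"e.png",(150,80,290,200),5)
E
```

```text
[ 516.9 -396.3  122.4] [[ 0.9997 -0.0229 -0.0079]
 [-0.0229 -0.9997  0.0042]
 [-0.008  -0.004  -1.    ]]
```

View pics/e.png

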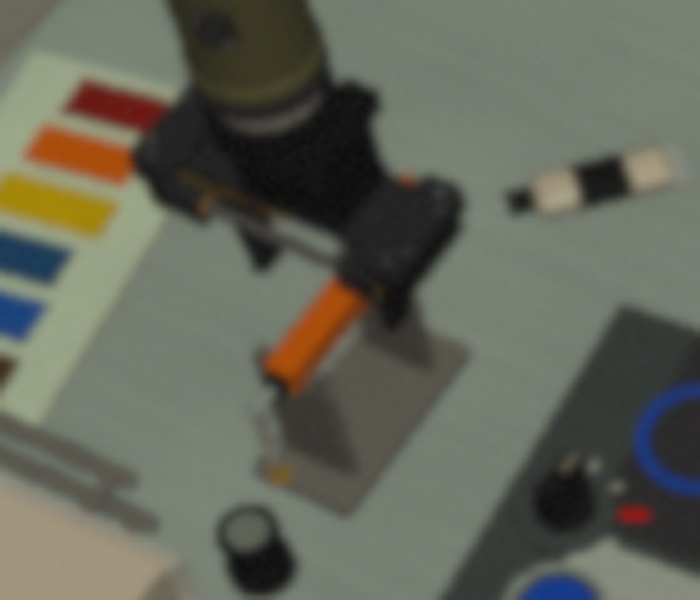

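The gripper straddles the orange handle, with one finger on each side; the handle front is at (285,370) in the crop. I let it settle and read the pose.

>>> carry_out([
  [[0,0,0],[0,0,0],-1],
  [[0,0,0],[0,0,0],-1],
  [[0,0,0],[0,0,0],-1],
  [[0,0,0],[0,0,0],-1],
  [[0,0,0],[0,0,0],-1],
])

```text
time_s: 4.7
tcp_pos: [521.7, -396.7, 128.7]
eef_rot: [[1.0, -0.02, 0.001], [-0.02, -1.0, -0.001], [0.001, 0.001, -1.0]]
wrist_force: [0.7, -0.4, 0.1]
width: 0.996
gripper_force: 0.0
```

>>> carry_out([
  [[0,0,0],[0.2,-0.34,0.5],-1],
  [[0,0,0],[0,0,1],-1],
  [[0,0,0],[0,0,1],-1],
  [[0,0,0],[0,0,1],-1],
  [[0,0,0],[0,0,0],-1],
])

```text
time_s: 5.12
tcp_pos: [521.4, -391.7, 88.8]
eef_rot: [[1.0, -0.02, -0.005], [-0.02, -1.0, 0.003], [-0.005, -0.003, -1.0]]
wrist_force: [-0.4, 0.2, -0.5]
width: 1.002
gripper_force: 0.0
```

>>> carry_out([
  [[0,0,0],[0,0,0],-1],
  [[0,0,0],[0,0,0],-1],
  [[0,0,0],[0,0,0],-1],
  [[0,0,0],[0,0,0],-1],
  [[0,0,0],[0,0,0],-1],
])

```text
time_s: 5.53
tcp_pos: [523.6, -393.2, 93.1]
eef_rot: [[1.0, -0.02, 0.001], [-0.02, -1.0, -0.001], [0.001, 0.001, -1.0]]
wrist_force: [-0.4, -0.0, 1.2]
width: 0.998
gripper_force: 0.0
```

>>> carry_out([
  [[0,0,0],[0,0,0],1],
  [[0,0,0],[0,0,0],1],
  [[0,0,0],[0,0,0],1],
  [[0,0,0],[0,0,0],1],
  [[0,0,0],[0,0,0],1],
])

```text
time_s: 5.95
tcp_pos: [523.3, -392.9, 92.6]
eef_rot: [[1.0, -0.02, 0.0], [-0.02, -1.0, -0.0], [0.0, 0.0, -1.0]]
wrist_force: [0.0, 1.1, 1.0]
width: 0.711
gripper_force: 0.0
```

>>> carry_out([
  [[0,0,0],[0,0,0],1],
  [[0,0,0],[0,0,0],1],
  [[0,0,0],[0,0,0],1],
  [[0,0,0],[0,0,0],1],
  [[0,0,0],[0,0,0],1],
])

```text
time_s: 6.37
tcp_pos: [523.3, -393.0, 92.5]
eef_rot: [[1.0, -0.02, -0.0], [-0.02, -1.0, -0.0], [-0.0, 0.0, -1.0]]
wrist_force: [0.6, -0.0, 0.6]
width: 0.322
gripper_force: 0.0
```

>>> carry_out([
  [[0,0,0],[0,0,0],1],
  [[0,0,0],[0,0,0],1],
  [[0,0,0],[0,0,0],1],
  [[0,0,0],[0,0,0],1],
  [[0,0,0],[0,0,0],1],
])

```text
time_s: 6.78
tcp_pos: [523.3, -393.0, 92.6]
eef_rot: [[1.0, -0.02, -0.0], [-0.02, -1.0, -0.0], [-0.0, 0.0, -1.0]]
wrist_force: [1.0, 0.1, -0.2]
width: 0.248
gripper_force: 30.0
```

>>> carry_out([
  [[0,0,0],[0,0,-1],1],
  [[0,0,0],[0,0,-2],1],
  [[0,0,0],[0,0,-3],1],
  [[0,0,0],[0,0,-3],1],
  [[0,0,0],[0,0,-3],1],
])

```text
time_s: 7.2
tcp_pos: [523.0, -392.7, 214.2]
eef_rot: [[1.0, -0.02, -0.0], [-0.02, -1.0, 0.0], [-0.0, -0.0, -1.0]]
wrist_force: [0.0, -0.4, -2.0]
width: 0.248
gripper_force: 30.0
```

>>> carry_out([
  [[0,0,0],[0,0,0],1],
  [[0,0,0],[0,0,0],1],
  [[0,0,0],[0,0,0],1],
  [[0,0,0],[0,0,0],1],
  [[0,0,0],[0,0,0],1],
])

```text
time_s: 7.62
tcp_pos: [522.4, -392.5, 210.7]
eef_rot: [[1.0, -0.02, -0.003], [-0.02, -1.0, 0.002], [-0.003, -0.002, -1.0]]
wrist_force: [0.4, 0.1, -1.6]
width: 0.249
gripper_force: 30.0
```

```bash
python3 - <<'E'
from h import *
s=bot.observe(); print(np.round(s["tcp_pos"],1),np.round(s["qpos"],1))
a=optics.snapshot("scene"); save(a,"f.png",(150,60,290,200),4)
E
```

```text
[ 522.4 -392.5  210.7] [ 43.3  19.6 -11.2  83.1   3.8  77.8 -59.3]
```

View pics/f.png

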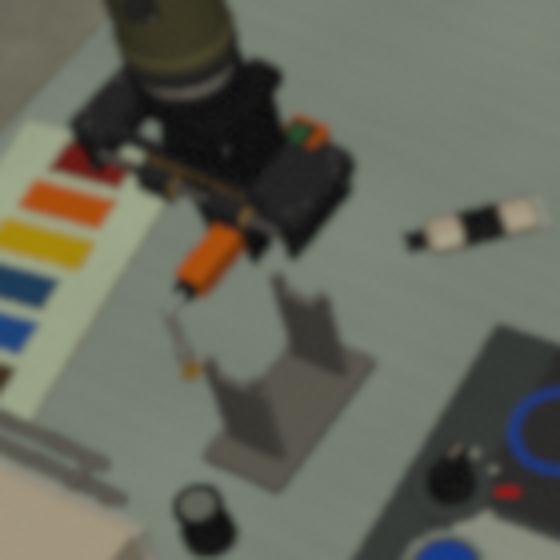

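The probe is lifted clear of the forks and level, with the foot at (190,370) and the forks empty at (230,370) and (290,290) in the crop. I turn it so the stem points left (+y), then move to the left spot.

>>> carry_out([
  [[0,0,-7],[0,0,0],1],
  [[0,0,-7],[0,0,0],1],
  [[0,0,-7],[0,0,0],1],
  [[0,0,-7],[0,0,0],1],
  [[0,0,-7],[0,0,0],1],
])

```text
time_s: 8.08
tcp_pos: [522.9, -392.7, 211.5]
eef_rot: [[0.827, 0.562, -0.001], [0.562, -0.827, 0.001], [-0.001, -0.002, -1.0]]
wrist_force: [-0.1, -0.2, -1.1]
width: 0.251
gripper_force: 30.0
```

>>> carry_out([
  [[0,0,-7],[0,0,0],1],
  [[0,0,-7],[0,0,0],1],
  [[0,0,-7],[0,0,0],1],
  [[0,0,-7],[0,0,0],1],
  [[0,0,-7],[0,0,0],1],
])

```text
time_s: 8.5
tcp_pos: [522.9, -392.7, 211.5]
eef_rot: [[0.355, 0.935, -0.001], [0.935, -0.355, 0.001], [0.001, -0.002, -1.0]]
wrist_force: [0.3, 0.1, -1.4]
width: 0.247
gripper_force: 30.0
```

>>> carry_out([
  [[0,0,-7],[0,0,0],1],
  [[0,0,-7],[0,0,0],1],
  [[0,0,-7],[0,0,0],1],
  [[0,0,0],[0,0,0],1],
  [[0,0,0],[0,0,0],1],
])

```text
time_s: 8.92
tcp_pos: [522.9, -392.9, 211.7]
eef_rot: [[0.006, 1.0, -0.001], [1.0, -0.006, 0.001], [0.001, -0.001, -1.0]]
wrist_force: [0.1, 0.5, -2.3]
width: 0.251
gripper_force: 30.0
```

>>> carry_out([
  [[0,0,0],[2,-0.3,0],1],
  [[0,0,0],[4,-0.7,0],1],
  [[0,0,0],[4,-0.7,0],1],
  [[0,0,0],[4,-0.7,0],1],
  [[0,0,0],[4,-0.7,0],1],
])

```text
time_s: 9.33
tcp_pos: [492.1, -211.0, 212.2]
eef_rot: [[0.007, 1.0, -0.0], [1.0, -0.007, 0.0], [0.0, -0.0, -1.0]]
wrist_force: [0.6, 0.6, -0.5]
width: 0.246
gripper_force: 30.0
```

>>> carry_out([
  [[0,0,0],[4,-0.7,0],1],
  [[0,0,0],[4,-0.7,0],1],
  [[0,0,0],[4,-0.7,0],1],
  [[0,0,0],[4,-0.7,0],1],
  [[0,0,0],[4,-0.7,0],1],
])

```text
time_s: 9.75
tcp_pos: [457.6, -10.9, 212.6]
eef_rot: [[0.007, 1.0, 0.0], [1.0, -0.007, -0.001], [-0.001, 0.0, -1.0]]
wrist_force: [0.7, -0.2, -1.8]
width: 0.249
gripper_force: 30.0
```

>>> carry_out([
  [[0,0,0],[3,-0.5,2],1],
  [[0,0,0],[1.8,-0.1,3],1],
  [[0,0,0],[0,0,2],1],
  [[0,0,0],[0,0,0],1],
  [[0,0,0],[0,0,0],1],
])

```text
time_s: 10.17
tcp_pos: [451.8, 35.0, 142.1]
eef_rot: [[0.005, 1.0, -0.002], [1.0, -0.005, 0.0], [0.0, -0.002, -1.0]]
wrist_force: [0.5, -0.3, -1.0]
width: 0.251
gripper_force: 30.0
```

>>> carry_out([
  [[0,0,0],[0,0,0],1],
  [[0,0,0],[0,0,0],1],
  [[0,0,0],[0,0,0],1],
  [[0,0,0],[0,0,0],1],
  [[0,0,0],[0,0,0],1],
])

```text
time_s: 10.58
tcp_pos: [453.0, 34.9, 143.1]
eef_rot: [[0.004, 1.0, 0.001], [1.0, -0.004, -0.0], [-0.0, 0.001, -1.0]]
wrist_force: [0.0, 0.4, -1.6]
width: 0.251
gripper_force: 30.0
```

```bash
python3 - <<'E'
from h import *
np.set_printoptions(precision=1,suppress=True)
a=optics.snapshot("scene");b=optics.snapshot("top")
A=optics.mark_of(a,"probe_tip");B=optics.mark_of(b,"probe_tip")
print([(x["centre"],x["conf"]) for x in A],[(x["centre"],x["conf"]) for x in B])
for x in A:
    print("a at z",atz(a,x["centre"],143.1-53.6))
    for y in B: print(tri(a,x["centre"],b,y["centre"]))
e=np.array([453.3,119.9,89.5]); print(proj(a,e),proj(b,e))
v=np.hstack([cv2.resize(s["frame"][int(p[1])-25:int(p[1])+25,int(p[0])-25:int(p[0])+25],None,fx=8,fy=8,interpolation=2) for s,p in((a,proj(a,e)[0]),(b,proj(b,e)[0]))])
cv2.imwrite("pics/g.png",v[:,:,::-1])
E
```

```text
[([289.5, 166.9], 0.17)] [([211.5, 297.1], 0.28)]
a at z [ 489.9 -151.6   89.5]
(array([493.5,  95.9, 427. ]), np.float64(435.537707211578))
[[374.2 191.7]] [[288.9 238.2]]
```

View pics/g.png

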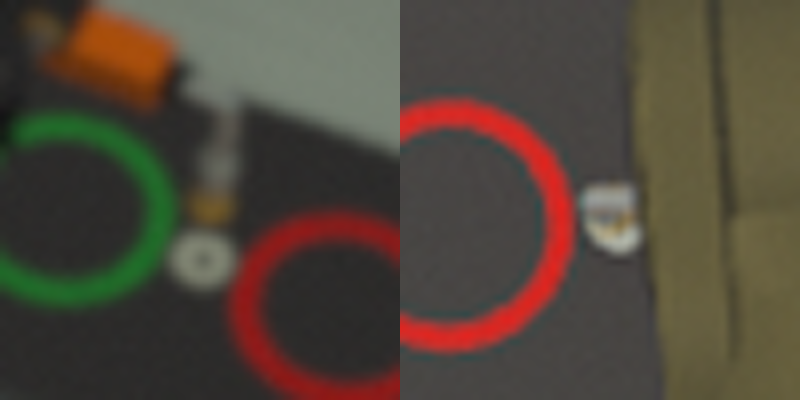

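The scene crop shows the brass foot at (210,215), just above the white spot at (203,260), and the top crop agrees. I descend slowly, with TCP z 99.6 giving a 4 mm press.

>>> carry_out([
  [[0,0,0],[0.06,-0.23,1],1],
  [[0,0,0],[0,0,1],1],
  [[0,0,0],[0,0,0.8],1],
  [[0,0,0],[0,0,0.2],1],
  [[0,0,0],[0,0,0],1],
])

```text
time_s: 11.2
tcp_pos: [449.2, 35.9, 111.2]
eef_rot: [[0.003, 1.0, -0.003], [1.0, -0.003, 0.001], [0.001, -0.003, -1.0]]
wrist_force: [-0.2, -0.7, -1.9]
width: 0.249
gripper_force: 30.0
```

>>> carry_out([
  [[0,0,0],[0,0,0.2],1],
  [[0,0,0],[0,0,0.2],1],
  [[0,0,0],[0,0,0.2],1],
  [[0,0,0],[0,0,0.2],1],
  [[0,0,0],[0,0,0],1],
])

```text
time_s: 11.62
tcp_pos: [450.1, 35.8, 104.3]
eef_rot: [[0.003, 1.0, -0.0], [1.0, -0.003, -0.0], [-0.0, -0.0, -1.0]]
wrist_force: [-0.2, 0.8, -0.9]
width: 0.252
gripper_force: 30.0
```

>>> carry_out([
  [[0,0,0],[0,0,0],1],
  [[0,0,0],[0,0,0],1],
  [[0,0,0],[0,0,0],1],
  [[0,0,0],[0,0,0],1],
  [[0,0,0],[0,0,0],1],
])

```text
time_s: 12.03
tcp_pos: [450.3, 35.8, 104.6]
eef_rot: [[0.003, 1.0, 0.0], [1.0, -0.003, -0.0], [-0.0, 0.0, -1.0]]
wrist_force: [-0.5, -0.2, -0.8]
width: 0.249
gripper_force: 30.0
```

>>> carry_out([
  [[0,0,0],[0,0,0.15],1],
  [[0,0,0],[0,0,0.15],1],
  [[0,0,0],[0,0,0.15],1],
  [[0,0,0],[0,0,0.05],1],
  [[0,0,0],[0,0,0],1],
])

```text
time_s: 12.45
tcp_pos: [450.4, 35.7, 99.5]
eef_rot: [[0.003, 1.0, 0.0], [1.0, -0.003, -0.0], [-0.0, 0.0, -1.0]]
wrist_force: [0.3, -1.1, 0.9]
width: 0.25
gripper_force: 30.0
```

>>> carry_out([
  [[0,0,0],[0,0,0],1],
  [[0,0,0],[0,0,0],1],
  [[0,0,0],[0,0,0],1],
  [[0,0,0],[0,0,0],1],
  [[0,0,0],[0,0,0],1],
])

```text
time_s: 12.87
tcp_pos: [450.4, 35.7, 99.6]
eef_rot: [[0.003, 1.0, 0.0], [1.0, -0.003, -0.0], [-0.0, 0.0, -1.0]]
wrist_force: [0.5, -0.5, 0.8]
width: 0.251
gripper_force: 30.0
```

>>> carry_out([
  [[0,0,0],[0,0,0],1],
  [[0,0,0],[0,0,0],1],
  [[0,0,0],[0,0,0],1],
  [[0,0,0],[0,0,0],1],
  [[0,0,0],[0,0,0],1],
])

```text
time_s: 13.28
tcp_pos: [450.3, 35.9, 99.5]
eef_rot: [[0.003, 1.0, 0.0], [1.0, -0.003, -0.0], [-0.0, 0.0, -1.0]]
wrist_force: [0.8, -0.9, -1.0]
width: 0.251
gripper_force: 30.0
```

>>> carry_out([
  [[0,0,0],[0,0,0],1],
  [[0,0,0],[0,0,0],1],
  [[0,0,0],[0,0,0],1],
  [[0,0,0],[0,0,0],1],
  [[0,0,0],[0,0,0],1],
])

```text
time_s: 13.7
tcp_pos: [450.3, 35.8, 99.5]
eef_rot: [[0.003, 1.0, 0.0], [1.0, -0.003, -0.0], [-0.0, 0.0, -1.0]]
wrist_force: [0.9, -1.1, 0.2]
width: 0.249
gripper_force: 30.0
```

>>> carry_out([
  [[0,0,0],[0,0,0],1],
  [[0,0,0],[0,0,0],1],
  [[0,0,0],[0,0,0],1],
  [[0,0,0],[0,0,0],1],
  [[0,0,0],[0,0,0],1],
])

```text
time_s: 14.12
tcp_pos: [450.2, 35.8, 99.5]
eef_rot: [[0.003, 1.0, -0.0], [1.0, -0.003, -0.0], [-0.0, -0.0, -1.0]]
wrist_force: [0.6, -0.7, 0.7]
width: 0.246
gripper_force: 30.0
```

>>> carry_out([
  [[0,0,0],[0,0,0],1],
  [[0,0,0],[0,0,0],1],
  [[0,0,0],[0,0,0],1],
  [[0,0,0],[0,0,0],1],
  [[0,0,0],[0,0,0],1],
])

```text
time_s: 14.53
tcp_pos: [450.2, 35.8, 99.5]
eef_rot: [[0.003, 1.0, -0.0], [1.0, -0.003, -0.0], [-0.0, -0.0, -1.0]]
wrist_force: [0.7, -0.4, 0.1]
width: 0.251
gripper_force: 30.0
```

>>> carry_out([
  [[0,0,0],[0,0,0],1],
  [[0,0,0],[0,0,0],1],
  [[0,0,0],[0,0,0],1],
  [[0,0,0],[0,0,0],1],
  [[0,0,0],[0,0,0],1],
])

```text
time_s: 14.95
tcp_pos: [450.2, 35.8, 99.5]
eef_rot: [[0.003, 1.0, 0.0], [1.0, -0.003, -0.0], [-0.0, 0.0, -1.0]]
wrist_force: [0.9, -1.2, 0.1]
width: 0.246
gripper_force: 30.0
```

>>> carry_out([
  [[0,0,0],[0,0,0],1],
  [[0,0,0],[0,0,0],1],
  [[0,0,0],[0,0,0],1],
  [[0,0,0],[0,0,0],1],
  [[0,0,0],[0,0,0],1],
])

```text
time_s: 15.37
tcp_pos: [450.3, 35.8, 99.5]
eef_rot: [[0.003, 1.0, 0.0], [1.0, -0.003, -0.0], [-0.0, 0.0, -1.0]]
wrist_force: [0.9, -0.9, 0.5]
width: 0.25
gripper_force: 30.0
```

>>> carry_out([
  [[0,0,0],[0,0,0],1],
  [[0,0,0],[0,0,0],1],
  [[0,0,0],[0,0,0],1],
  [[0,0,0],[0,0,0],1],
  [[0,0,0],[0,0,0],1],
])

```text
time_s: 15.78
tcp_pos: [450.2, 35.8, 99.5]
eef_rot: [[0.003, 1.0, -0.0], [1.0, -0.003, -0.0], [-0.0, -0.0, -1.0]]
wrist_force: [-0.2, -0.2, 0.6]
width: 0.249
gripper_force: 30.0
```

>>> carry_out([
  [[0,0,0],[0,0,-0.5],1],
  [[0,0,0],[0,0,-1],1],
  [[0,0,0],[0,0,-1],1],
  [[0,0,0],[-2.48,0.07,0],1],
  [[0,0,0],[-3,0.2,0],1],
])

```text
time_s: 16.2
tcp_pos: [453.6, -17.2, 126.4]
eef_rot: [[-0.003, 1.0, 0.003], [1.0, 0.003, -0.0], [-0.0, 0.003, -1.0]]
wrist_force: [0.8, -0.2, -1.2]
width: 0.248
gripper_force: 30.0
```

>>> carry_out([
  [[0,0,0],[-3,0.2,0],1],
  [[0,0,0],[-2,0.2,0],1],
  [[0,0,0],[-1,0,0],1],
  [[0,0,0],[0,0,0],1],
  [[0,0,0],[0,0,0],1],
])

```text
time_s: 16.62
tcp_pos: [456.7, -78.0, 124.9]
eef_rot: [[0.003, 1.0, 0.0], [1.0, -0.003, 0.001], [0.001, 0.0, -1.0]]
wrist_force: [-0.3, 0.1, -1.0]
width: 0.251
gripper_force: 30.0
```

>>> carry_out([
  [[0,0,0],[0,0,0],1],
  [[0,0,0],[0,0,0],1],
  [[0,0,0],[0,0,0],1],
  [[0,0,0],[0,0,0],1],
  [[0,0,0],[0,0,0],1],
])

```text
time_s: 17.03
tcp_pos: [456.6, -78.4, 124.5]
eef_rot: [[0.002, 1.0, -0.0], [1.0, -0.002, -0.0], [-0.0, -0.0, -1.0]]
wrist_force: [0.1, -1.0, -1.5]
width: 0.248
gripper_force: 30.0
```

>>> carry_out([
  [[0,0,0],[-0.08,0.07,0.8],1],
  [[0,0,0],[0,0,0.6],1],
  [[0,0,0],[0,0,0.2],1],
  [[0,0,0],[0,0,0],1],
  [[0,0,0],[0,0,0],1],
])

```text
time_s: 17.45
tcp_pos: [457.0, -79.7, 108.1]
eef_rot: [[0.003, 1.0, -0.001], [1.0, -0.003, 0.0], [0.0, -0.001, -1.0]]
wrist_force: [0.3, 0.3, -0.4]
width: 0.246
gripper_force: 30.0
```

>>> carry_out([
  [[0,0,0],[0,0,0.2],1],
  [[0,0,0],[0,0,0.2],1],
  [[0,0,0],[0,0,0.2],1],
  [[0,0,0],[0,0,0.2],1],
  [[0,0,0],[0,0,0.1],1],
])

```text
time_s: 17.87
tcp_pos: [457.5, -80.0, 99.5]
eef_rot: [[0.003, 1.0, 0.0], [1.0, -0.003, -0.0], [-0.0, 0.0, -1.0]]
wrist_force: [-0.1, -0.3, -0.3]
width: 0.252
gripper_force: 30.0
```

>>> carry_out([
  [[0,0,0],[0,0,0],1],
  [[0,0,0],[0,0,0],1],
  [[0,0,0],[0,0,0],1],
  [[0,0,0],[0,0,0],1],
  [[0,0,0],[0,0,0],1],
])

```text
time_s: 18.28
tcp_pos: [457.4, -79.9, 99.7]
eef_rot: [[0.003, 1.0, 0.0], [1.0, -0.003, -0.0], [-0.0, 0.0, -1.0]]
wrist_force: [0.5, -1.6, 0.2]
width: 0.244
gripper_force: 30.0
```

>>> carry_out([
  [[0,0,0],[0,0,0],1],
  [[0,0,0],[0,0,0],1],
  [[0,0,0],[0,0,0],1],
  [[0,0,0],[0,0,0],1],
  [[0,0,0],[0,0,0],1],
])

```text
time_s: 18.7
tcp_pos: [457.4, -79.8, 99.6]
eef_rot: [[0.003, 1.0, 0.0], [1.0, -0.003, -0.0], [-0.0, 0.0, -1.0]]
wrist_force: [-0.2, -0.8, -0.6]
width: 0.247
gripper_force: 30.0
```

>>> carry_out([
  [[0,0,0],[0,0,0],1],
  [[0,0,0],[0,0,0],1],
  [[0,0,0],[0,0,0],1],
  [[0,0,0],[0,0,0],1],
  [[0,0,0],[0,0,0],1],
])

```text
time_s: 19.12
tcp_pos: [457.3, -79.8, 99.5]
eef_rot: [[0.003, 1.0, 0.0], [1.0, -0.003, -0.0], [-0.0, 0.0, -1.0]]
wrist_force: [0.0, -1.0, 0.8]
width: 0.246
gripper_force: 30.0
```

>>> carry_out([
  [[0,0,0],[0,0,0],1],
  [[0,0,0],[0,0,0],1],
  [[0,0,0],[0,0,0],1],
  [[0,0,0],[0,0,0],1],
  [[0,0,0],[0,0,0],1],
])

```text
time_s: 19.53
tcp_pos: [457.3, -79.8, 99.5]
eef_rot: [[0.003, 1.0, -0.0], [1.0, -0.003, -0.0], [-0.0, 0.0, -1.0]]
wrist_force: [1.1, -0.9, -0.7]
width: 0.25
gripper_force: 30.0
```

>>> carry_out([
  [[0,0,0],[0,0,0],1],
  [[0,0,0],[0,0,0],1],
  [[0,0,0],[0,0,0],1],
  [[0,0,0],[0,0,0],1],
  [[0,0,0],[0,0,0],1],
])

```text
time_s: 19.95
tcp_pos: [457.3, -79.8, 99.5]
eef_rot: [[0.003, 1.0, -0.0], [1.0, -0.003, -0.0], [-0.0, -0.0, -1.0]]
wrist_force: [-0.6, -0.8, 1.3]
width: 0.247
gripper_force: 30.0
```

>>> carry_out([
  [[0,0,0],[0,0,0],1],
  [[0,0,0],[0,0,0],1],
  [[0,0,0],[0,0,0],1],
  [[0,0,0],[0,0,0],1],
  [[0,0,0],[0,0,0],1],
])

```text
time_s: 20.37
tcp_pos: [457.3, -79.8, 99.5]
eef_rot: [[0.003, 1.0, 0.0], [1.0, -0.003, -0.0], [-0.0, 0.0, -1.0]]
wrist_force: [-0.2, -1.0, 0.1]
width: 0.249
gripper_force: 30.0
```

>>> carry_out([
  [[0,0,0],[0,0,0],1],
  [[0,0,0],[0,0,0],1],
  [[0,0,0],[0,0,0],1],
  [[0,0,0],[0,0,0],1],
  [[0,0,0],[0,0,0],1],
])

```text
time_s: 20.78
tcp_pos: [457.3, -79.8, 99.6]
eef_rot: [[0.003, 1.0, 0.0], [1.0, -0.003, -0.0], [-0.0, 0.0, -1.0]]
wrist_force: [1.3, -0.8, -0.3]
width: 0.25
gripper_force: 30.0
```

>>> carry_out([
  [[0,0,0],[0,0,0],1],
  [[0,0,0],[0,0,0],1],
  [[0,0,0],[0,0,0],1],
  [[0,0,0],[0,0,0],1],
  [[0,0,0],[0,0,0],1],
])

```text
time_s: 21.2
tcp_pos: [457.3, -79.8, 99.5]
eef_rot: [[0.003, 1.0, -0.0], [1.0, -0.003, -0.0], [-0.0, -0.0, -1.0]]
wrist_force: [0.8, -0.5, -0.9]
width: 0.246
gripper_force: 30.0
```

>>> carry_out([
  [[0,0,0],[0,0,-0.5],1],
  [[0,0,0],[0,0,-1],1],
  [[0,0,0],[0,0,-1],1],
  [[0,0,0],[-2.48,0.07,0],1],
  [[0,0,0],[-3,0.2,0],1],
])

```text
time_s: 21.62
tcp_pos: [461.0, -133.0, 126.5]
eef_rot: [[-0.003, 1.0, 0.002], [1.0, 0.003, -0.001], [-0.001, 0.002, -1.0]]
wrist_force: [0.7, -0.6, -0.8]
width: 0.249
gripper_force: 30.0
```

>>> carry_out([
  [[0,0,0],[-3,0.2,0],1],
  [[0,0,0],[-2,0.2,0],1],
  [[0,0,0],[-1,0,0],1],
  [[0,0,0],[0,0,0],1],
  [[0,0,0],[0,0,0],1],
])

```text
time_s: 22.03
tcp_pos: [463.7, -193.6, 124.9]
eef_rot: [[0.003, 1.0, 0.0], [1.0, -0.003, 0.001], [0.001, 0.0, -1.0]]
wrist_force: [1.1, 0.5, -1.4]
width: 0.25
gripper_force: 30.0
```

>>> carry_out([
  [[0,0,0],[0,0,0],1],
  [[0,0,0],[0,0,0],1],
  [[0,0,0],[0,0,0],1],
  [[0,0,0],[0,0,0],1],
  [[0,0,0],[0,0,0],1],
])

```text
time_s: 22.45
tcp_pos: [463.7, -194.0, 124.6]
eef_rot: [[0.002, 1.0, -0.0], [1.0, -0.002, -0.0], [-0.0, -0.0, -1.0]]
wrist_force: [0.3, -0.0, -1.0]
width: 0.249
gripper_force: 30.0
```

>>> carry_out([
  [[0,0,0],[0,0,0.8],1],
  [[0,0,0],[0,0,0.6],1],
  [[0,0,0],[0,0,0.2],1],
  [[0,0,0],[0,0,0],1],
  [[0,0,0],[0,0,0],1],
])

```text
time_s: 22.87
tcp_pos: [463.4, -194.5, 108.1]
eef_rot: [[0.003, 1.0, -0.001], [1.0, -0.003, 0.0], [0.0, -0.001, -1.0]]
wrist_force: [0.4, 0.5, -1.7]
width: 0.252
gripper_force: 30.0
```

>>> carry_out([
  [[0,0,0],[0,0,0.2],1],
  [[0,0,0],[0,0,0.2],1],
  [[0,0,0],[0,0,0.2],1],
  [[0,0,0],[0,0,0.2],1],
  [[0,0,0],[0,0,0.1],1],
])

```text
time_s: 23.28
tcp_pos: [463.8, -194.9, 99.5]
eef_rot: [[0.003, 1.0, 0.0], [1.0, -0.003, -0.0], [-0.0, 0.0, -1.0]]
wrist_force: [-0.5, -0.2, -0.1]
width: 0.249
gripper_force: 30.0
```

>>> carry_out([
  [[0,0,0],[0,0,0],1],
  [[0,0,0],[0,0,0],1],
  [[0,0,0],[0,0,0],1],
  [[0,0,0],[0,0,0],1],
  [[0,0,0],[0,0,0],1],
])

```text
time_s: 23.7
tcp_pos: [463.8, -194.8, 99.7]
eef_rot: [[0.003, 1.0, 0.0], [1.0, -0.003, -0.0], [-0.0, 0.0, -1.0]]
wrist_force: [-0.5, -0.3, -0.5]
width: 0.252
gripper_force: 30.0
```

>>> carry_out([
  [[0,0,0],[0,0,0],1],
  [[0,0,0],[0,0,0],1],
  [[0,0,0],[0,0,0],1],
  [[0,0,0],[0,0,0],1],
  [[0,0,0],[0,0,0],1],
])

```text
time_s: 24.12
tcp_pos: [463.8, -194.6, 99.6]
eef_rot: [[0.003, 1.0, 0.0], [1.0, -0.003, -0.0], [-0.0, 0.0, -1.0]]
wrist_force: [1.0, -1.8, 0.1]
width: 0.248
gripper_force: 30.0
```

>>> carry_out([
  [[0,0,0],[0,0,0],1],
  [[0,0,0],[0,0,0],1],
  [[0,0,0],[0,0,0],1],
  [[0,0,0],[0,0,0],1],
  [[0,0,0],[0,0,0],1],
])

```text
time_s: 24.53
tcp_pos: [463.7, -194.6, 99.6]
eef_rot: [[0.003, 1.0, 0.0], [1.0, -0.003, -0.0], [-0.0, 0.0, -1.0]]
wrist_force: [0.8, -1.3, -0.4]
width: 0.247
gripper_force: 30.0
```

>>> carry_out([
  [[0,0,0],[0,0,0],1],
  [[0,0,0],[0,0,0],1],
  [[0,0,0],[0,0,0],1],
  [[0,0,0],[0,0,0],1],
  [[0,0,0],[0,0,0],1],
])

```text
time_s: 24.95
tcp_pos: [463.7, -194.6, 99.6]
eef_rot: [[0.003, 1.0, 0.0], [1.0, -0.003, -0.0], [-0.0, 0.0, -1.0]]
wrist_force: [1.4, -0.5, 0.2]
width: 0.25
gripper_force: 30.0
```

>>> carry_out([
  [[0,0,0],[0,0,0],1],
  [[0,0,0],[0,0,0],1],
  [[0,0,0],[0,0,0],1],
  [[0,0,0],[0,0,0],1],
  [[0,0,0],[0,0,0],1],
])

```text
time_s: 25.37
tcp_pos: [463.7, -194.6, 99.6]
eef_rot: [[0.003, 1.0, 0.0], [1.0, -0.003, -0.0], [-0.0, 0.0, -1.0]]
wrist_force: [0.7, 0.7, 0.1]
width: 0.251
gripper_force: 30.0
```

>>> carry_out([
  [[0,0,0],[0,0,0],1],
  [[0,0,0],[0,0,0],1],
  [[0,0,0],[0,0,0],1],
  [[0,0,0],[0,0,0],1],
  [[0,0,0],[0,0,0],1],
])

```text
time_s: 25.78
tcp_pos: [463.7, -194.6, 99.6]
eef_rot: [[0.003, 1.0, -0.0], [1.0, -0.003, -0.0], [-0.0, -0.0, -1.0]]
wrist_force: [1.2, -0.2, 0.2]
width: 0.25
gripper_force: 30.0
```

>>> carry_out([
  [[0,0,0],[0,0,0],1],
  [[0,0,0],[0,0,0],1],
  [[0,0,0],[0,0,0],1],
  [[0,0,0],[0,0,0],1],
  [[0,0,0],[0,0,0],1],
])

```text
time_s: 26.2
tcp_pos: [463.7, -194.6, 99.5]
eef_rot: [[0.003, 1.0, -0.0], [1.0, -0.003, -0.0], [-0.0, -0.0, -1.0]]
wrist_force: [0.9, -0.6, -0.1]
width: 0.243
gripper_force: 30.0
```

>>> carry_out([
  [[0,0,0],[0,0,0],1],
  [[0,0,0],[0,0,0],1],
  [[0,0,0],[0,0,0],1],
  [[0,0,0],[0,0,0],1],
  [[0,0,0],[0,0,0],1],
])

```text
time_s: 26.62
tcp_pos: [463.7, -194.6, 99.6]
eef_rot: [[0.003, 1.0, 0.0], [1.0, -0.003, -0.0], [-0.0, 0.0, -1.0]]
wrist_force: [0.5, -0.7, 0.5]
width: 0.254
gripper_force: 30.0
```

```bash
python3 - <<'E'
from h import *
s=bot.observe(); print(s["tcp_pos"],s["wrist_torque"])
a=optics.snapshot("scene"); save(a,"i.png",(240,110,420,260),4)
E
```

```text
[ 463.67474501 -194.61757391   99.56069521] [-0.15445482 -0.22033662 -0.12151601]
```

View pics/i.png

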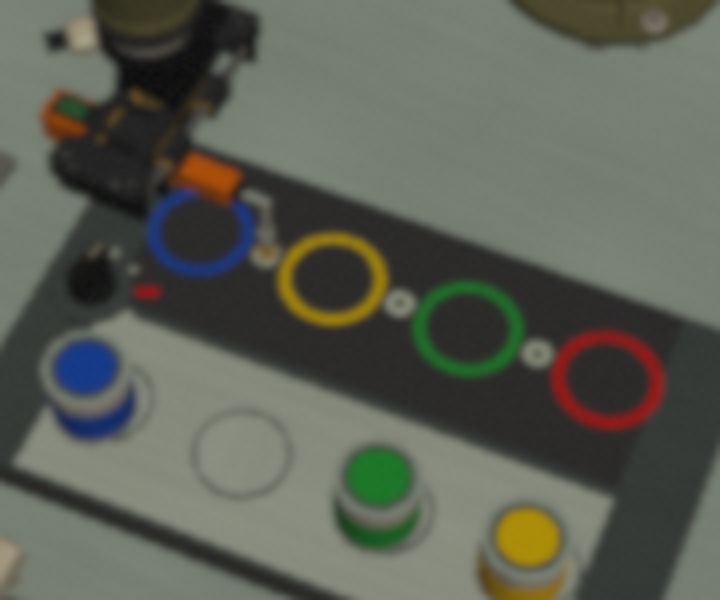

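The brass foot sits on the right test spot at (265,250), and the tins are undisturbed. Next I return the thermometer to the rest.

>>> carry_out([
  [[0,0,0],[0,0,-1],1],
  [[0,0,0],[0,0,-3],1],
  [[0,0,0],[0,0,-3],1],
  [[0,0,0],[0,0,-3],1],
  [[0,0,0],[-1.84,0.6,-1],1],
])

```text
time_s: 27.08
tcp_pos: [471.5, -209.6, 214.9]
eef_rot: [[-0.003, 1.0, 0.005], [1.0, 0.003, -0.002], [-0.002, 0.005, -1.0]]
wrist_force: [1.8, 0.0, -0.6]
width: 0.251
gripper_force: 30.0
```

>>> carry_out([
  [[0,0,0],[-3.6,1.08,0],1],
  [[0,0,0],[-3.6,1.08,0],1],
  [[0,0,0],[-3.6,1.08,0],1],
  [[0,0,0],[-3.6,1.08,0],1],
  [[0,0,0],[-3.6,1.08,0],1],
])

```text
time_s: 27.5
tcp_pos: [523.0, -394.5, 209.7]
eef_rot: [[0.003, 1.0, -0.001], [1.0, -0.003, 0.001], [0.001, -0.001, -1.0]]
wrist_force: [0.2, 0.1, -1.1]
width: 0.25
gripper_force: 30.0
```

>>> carry_out([
  [[0,0,7],[0,0,0],1],
  [[0,0,7],[0,0,0],1],
  [[0,0,7],[0,0,0],1],
  [[0,0,7],[0,0,0],1],
  [[0,0,7],[0,0,0],1],
])

```text
time_s: 27.92
tcp_pos: [522.8, -392.6, 209.5]
eef_rot: [[0.581, 0.814, -0.001], [0.814, -0.581, 0.001], [0.001, -0.002, -1.0]]
wrist_force: [0.3, -0.0, -0.8]
width: 0.253
gripper_force: 30.0
```

>>> carry_out([
  [[0,0,7],[0,0,0],1],
  [[0,0,7],[0,0,0],1],
  [[0,0,7],[0,0,0],1],
  [[0,0,7],[0,0,0],1],
  [[0,0,7],[0,0,0],1],
])

```text
time_s: 28.33
tcp_pos: [522.8, -392.5, 209.6]
eef_rot: [[0.943, 0.334, -0.001], [0.334, -0.943, 0.001], [-0.0, -0.001, -1.0]]
wrist_force: [0.7, -0.1, -1.5]
width: 0.251
gripper_force: 30.0
```

>>> carry_out([
  [[0,0,7],[0,0,0],1],
  [[0,0,7],[0,0,0],1],
  [[0,0,7],[0,0,0],1],
  [[0,0,0],[0,0,0],1],
  [[0,0,0],[0,0,0],1],
])

```text
time_s: 28.75
tcp_pos: [523.0, -392.7, 209.6]
eef_rot: [[1.0, -0.016, -0.001], [-0.016, -1.0, 0.001], [-0.001, -0.001, -1.0]]
wrist_force: [0.1, 0.2, -1.4]
width: 0.254
gripper_force: 30.0
```

>>> carry_out([
  [[0,0,0],[0,0,0],1],
  [[0,0,0],[0,0,0],1],
  [[0,0,0],[0,0,0],1],
  [[0,0,0],[0,0,0],1],
  [[0,0,0],[0,0,0],1],
])

```text
time_s: 29.17
tcp_pos: [523.1, -393.2, 209.6]
eef_rot: [[1.0, -0.02, 0.0], [-0.02, -1.0, -0.0], [0.0, 0.0, -1.0]]
wrist_force: [0.2, 0.4, -1.5]
width: 0.249
gripper_force: 30.0
```

>>> carry_out([
  [[0,0,0],[0,0,2],1],
  [[0,0,0],[0,0,2.5],1],
  [[0,0,0],[0,0,2],1],
  [[0,0,0],[0,0,1],1],
  [[0,0,0],[0,0,0.5],1],
])

```text
time_s: 29.58
tcp_pos: [522.1, -392.5, 127.5]
eef_rot: [[1.0, -0.02, -0.003], [-0.02, -1.0, 0.002], [-0.003, -0.002, -1.0]]
wrist_force: [-0.3, 0.2, -2.2]
width: 0.254
gripper_force: 30.0
```

>>> carry_out([
  [[0,0,0],[0,0,0],1],
  [[0,0,0],[0,0,0],1],
  [[0,0,0],[0,0,0],1],
  [[0,0,0],[0,0,0],1],
  [[0,0,0],[0,0,0],1],
])

```text
time_s: 30.0
tcp_pos: [523.7, -393.5, 130.8]
eef_rot: [[1.0, -0.02, 0.002], [-0.02, -1.0, -0.001], [0.002, 0.001, -1.0]]
wrist_force: [0.5, 0.0, -1.4]
width: 0.246
gripper_force: 30.0
```

>>> carry_out([
  [[0,0,0],[0,0,0.6],1],
  [[0,0,0],[0,0,0.6],1],
  [[0,0,0],[0,0,0.5],1],
  [[0,0,0],[0,0,0.4],1],
  [[0,0,0],[0,0,0.3],1],
])

```text
time_s: 30.42
tcp_pos: [522.6, -392.9, 104.4]
eef_rot: [[1.0, -0.02, -0.001], [-0.02, -1.0, 0.001], [-0.001, -0.001, -1.0]]
wrist_force: [-0.7, 0.1, -1.2]
width: 0.249
gripper_force: 30.0
```

>>> carry_out([
  [[0,0,0],[0,0,0.2],1],
  [[0,0,0],[0,0,0.2],1],
  [[0,0,0],[0,0,0.2],1],
  [[0,0,0],[0,0,0],1],
  [[0,0,0],[0,0,0],1],
])

```text
time_s: 30.83
tcp_pos: [523.1, -393.2, 99.6]
eef_rot: [[1.0, -0.02, 0.0], [-0.02, -1.0, -0.0], [0.0, 0.0, -1.0]]
wrist_force: [-0.2, -0.3, -2.3]
width: 0.25
gripper_force: 30.0
```

>>> carry_out([
  [[0,0,0],[0,0,0],1],
  [[0,0,0],[0,0,0],1],
  [[0,0,0],[0,0,0],1],
  [[0,0,0],[0,0,0],1],
  [[0,0,0],[0,0,0],1],
])

```text
time_s: 31.25
tcp_pos: [523.1, -393.2, 99.7]
eef_rot: [[1.0, -0.02, 0.0], [-0.02, -1.0, -0.0], [0.0, 0.0, -1.0]]
wrist_force: [-0.6, -0.3, -1.9]
width: 0.247
gripper_force: 30.0
```

Another 7 mm down to the floor of the forks, then release.

>>> carry_out([
  [[0,0,0],[0,0,0.2],1],
  [[0,0,0],[0,0,0.2],1],
  [[0,0,0],[0,0,0.15],1],
  [[0,0,0],[0,0,0.1],1],
  [[0,0,0],[0,0,0],1],
])

```text
time_s: 31.67
tcp_pos: [523.0, -393.1, 92.8]
eef_rot: [[1.0, -0.02, -0.0], [-0.02, -1.0, 0.0], [-0.0, -0.0, -1.0]]
wrist_force: [0.1, -1.1, -1.1]
width: 0.25
gripper_force: 30.0
```

>>> carry_out([
  [[0,0,0],[0,0,0],1],
  [[0,0,0],[0,0,0],1],
  [[0,0,0],[0,0,0],1],
  [[0,0,0],[0,0,0],-1],
  [[0,0,0],[0,0,0],-1],
])

```text
time_s: 32.08
tcp_pos: [523.3, -393.3, 93.5]
eef_rot: [[1.0, -0.02, 0.001], [-0.02, -1.0, -0.001], [0.001, 0.001, -1.0]]
wrist_force: [0.2, -0.6, -0.5]
width: 0.327
gripper_force: 0.0
```

>>> carry_out([
  [[0,0,0],[0,0,0],-1],
  [[0,0,0],[0,0,0],-1],
  [[0,0,0],[0,0,0],-1],
  [[0,0,0],[0,0,0],-1],
  [[0,0,0],[0,0,0],-1],
])

```text
time_s: 32.5
tcp_pos: [523.1, -393.2, 93.1]
eef_rot: [[1.0, -0.02, 0.0], [-0.02, -1.0, -0.0], [0.0, 0.0, -1.0]]
wrist_force: [0.4, -0.5, -0.0]
width: 0.696
gripper_force: 0.0
```

>>> carry_out([
  [[0,0,0],[0,0,0],-1],
  [[0,0,0],[0,0,0],-1],
  [[0,0,0],[0,0,0],-1],
  [[0,0,0],[0,0,0],-1],
  [[0,0,0],[0,0,0],-1],
])

```text
time_s: 32.92
tcp_pos: [523.1, -393.2, 93.1]
eef_rot: [[1.0, -0.02, -0.0], [-0.02, -1.0, -0.0], [-0.0, 0.0, -1.0]]
wrist_force: [-1.2, -0.6, 0.5]
width: 0.982
gripper_force: 0.0
```

>>> carry_out([
  [[0,0,0],[0,0,-1],-1],
  [[0,0,0],[0,0,-3],-1],
  [[0,0,0],[0,0,-3],-1],
  [[0,0,0],[0,0,-3],-1],
  [[0,0,0],[0,0,-2],-1],
])

```text
time_s: 33.33
tcp_pos: [524.1, -393.7, 217.5]
eef_rot: [[1.0, -0.02, 0.004], [-0.02, -1.0, -0.003], [0.004, 0.003, -1.0]]
wrist_force: [0.4, -0.6, 0.3]
width: 0.997
gripper_force: 0.0
```

>>> carry_out([
  [[0,0,0],[0,-4,0],-1],
  [[0,0,0],[0,-4,0],-1],
  [[0,0,0],[0,-4,0],-1],
  [[0,0,0],[0,0,0],-1],
  [[0,0,0],[0,0,0],-1],
])

```text
time_s: 33.75
tcp_pos: [526.7, -269.9, 214.6]
eef_rot: [[1.0, -0.014, 0.002], [-0.014, -1.0, -0.0], [0.002, 0.0, -1.0]]
wrist_force: [-0.4, -0.6, 0.0]
width: 1.0
gripper_force: 0.0
```

```bash
cat >> h.py <<'E'
def tins(s,z=112):
    out={}
    for c in ("red","yellow","green","blue"):
        bx=(235,130,440,275)
        m=mask(s,c); n,l,st,ce=cv2.connectedComponentsWithStats(m); L=[]
        for i in range(1,n):
            x,y,w,h,A=st[i]
            if A>90 and A>.6*w*h and 235<ce[i][0]<440 and 140<ce[i][1]<275: L.append(np.round(atz(s,ce[i],z),1)[:2].tolist()+[int(A)])
        out[c]=L
    return out
E
python3 - <<'E'
from h import *
np.set_printoptions(precision=1,suppress=True)
b=optics.snapshot("top");a=optics.snapshot("scene")
print(tins(b))
o=blobs(b,"orange",(450,170,520,270)); print([(t[0],t[1],t[2]) for t in o[:2]])
oa=blobs(a,"orange",(190,100,250,190)); print([(t[0],t[1],t[2]) for t in oa[:2]])
cv2.imwrite("pics/j.png",np.hstack([cv2.resize(a["frame"][90:210,160:290],None,fx=3,fy=3),cv2.resize(b["frame"][150:270,430:540],None,fx=3,fy=3)])[:,:,::-1])
print(bot.observe()["tcp_pos"],bot.observe()["time_s"])
E
```

```text
{'red': [], 'yellow': [[626.4, 184.1, 233]], 'green': [[630.7, 70.9, 212]], 'blue': [[647.1, -159.2, 226]]}
[]
[(np.int32(323), array([216.2, 141.6]), array([202, 123,  27,  36], dtype=int32)), (np.int32(21), array([235.3, 120.9]), array([233, 119,   6,   5], dtype=int32))]
[ 525.5 -274.1  213.9] 33.85
```

View pics/j.png

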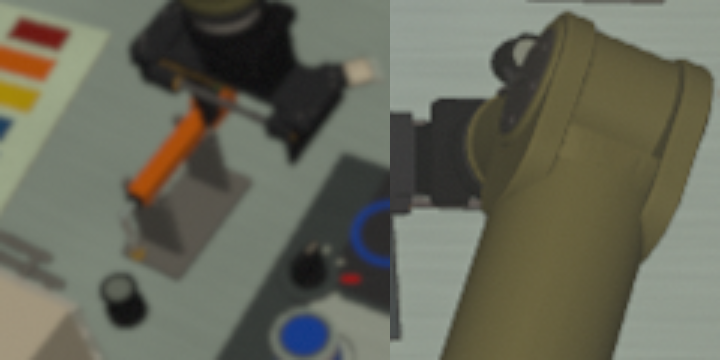

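The thermometer is lying in its forks (scene crop, handle from (135,190) to (235,95)) and is released. The tins have not moved. Now I go over the green tin and turn so the fingers close along plate x.

>>> carry_out([
  [[0,0,0],[1.17,-3.84,0],-1],
  [[0,0,0],[1.17,-3.84,0],-1],
  [[0,0,0],[1.17,-3.84,0],-1],
  [[0,0,0],[1.17,-3.84,0],-1],
  [[0,0,0],[1.17,-3.84,0],-1],
])

```text
time_s: 34.27
tcp_pos: [588.5, -83.1, 213.2]
eef_rot: [[1.0, -0.024, 0.0], [-0.024, -1.0, -0.001], [0.0, 0.001, -1.0]]
wrist_force: [1.1, 0.2, 0.8]
width: 0.999
gripper_force: 0.0
```

>>> carry_out([
  [[0,0,0],[1.17,-3.84,0],-1],
  [[0,0,0],[1.17,-3.84,0],-1],
  [[0,0,0],[1.17,-3.84,0],-1],
  [[0,0,0],[1.17,-3.84,0],-1],
  [[0,0,-6.7],[0,0,0],-1],
])

```text
time_s: 34.68
tcp_pos: [638.8, 80.3, 212.9]
eef_rot: [[0.994, 0.105, 0.001], [0.105, -0.994, 0.007], [0.001, -0.007, -1.0]]
wrist_force: [-1.1, 2.1, 0.4]
width: 1.002
gripper_force: 0.0
```

>>> carry_out([
  [[0,0,-6.7],[0,0,0],-1],
  [[0,0,-6.7],[0,0,0],-1],
  [[0,0,-6.7],[0,0,0],-1],
  [[0,0,-6.7],[0,0,0],-1],
  [[0,0,-6.7],[0,0,0],-1],
])

```text
time_s: 35.1
tcp_pos: [638.7, 67.7, 212.7]
eef_rot: [[0.775, 0.632, -0.0], [0.632, -0.775, -0.001], [-0.001, 0.0, -1.0]]
wrist_force: [0.4, 0.1, 0.9]
width: 0.998
gripper_force: 0.0
```

>>> carry_out([
  [[0,0,-6.7],[0,0,0],-1],
  [[0,0,-6.7],[0,0,0],-1],
  [[0,0,-6.7],[0,0,0],-1],
  [[0,0,-6.7],[0,0,0],-1],
  [[0,0,-6.7],[0,0,0],-1],
])

```text
time_s: 35.52
tcp_pos: [638.7, 67.6, 212.7]
eef_rot: [[0.298, 0.955, -0.0], [0.955, -0.298, -0.001], [-0.001, -0.0, -1.0]]
wrist_force: [-0.2, -0.3, 0.1]
width: 1.0
gripper_force: 0.0
```

>>> carry_out([
  [[0,0,-6.7],[0,0,0],-1],
  [[0,0,-6.7],[0,0,0],-1],
  [[0,0,-6.7],[0,0,0],-1],
  [[0,0,0],[0,0,0],-1],
  [[0,0,0],[0,0,0],-1],
])

```text
time_s: 35.93
tcp_pos: [638.5, 68.2, 212.7]
eef_rot: [[-0.04, 0.999, -0.0], [0.999, 0.04, -0.0], [-0.0, -0.0, -1.0]]
wrist_force: [-0.0, -0.2, -0.1]
width: 0.999
gripper_force: 0.0
```

>>> carry_out([
  [[0,0,0],[0,0,0],-1],
  [[0,0,0],[0,0,0],-1],
  [[0,0,0],[0,0,0],-1],
  [[0,0,0],[0,0,0],-1],
])

```text
time_s: 36.27
tcp_pos: [637.9, 70.2, 213.1]
eef_rot: [[-0.045, 0.999, 0.0], [0.999, 0.045, -0.0], [-0.0, 0.0, -1.0]]
wrist_force: [-0.5, 0.5, 0.5]
width: 0.999
gripper_force: 0.0
```

```bash
cat >> h.py <<'E'
def plan(x,y,yaw=None):
    s=bot.observe(); R=np.array(s["eef_rot"]); y0=np.degrees(np.arctan2(R[1,0],R[0,0]))
    d=R.T@np.array([x-s["tcp_pos"][0],y-s["tcp_pos"][1],0]); 
    print("at",np.round(s["tcp_pos"],1),"yaw",round(y0,2),"tool shift cm",np.round(d[:2]/10,2),"turn" ,None if yaw is None else round(y0-yaw,2),"t",s["time_s"],"j",np.round(s["qpos"],0))
E
python3 - <<'E'
from h import *
plan(630.8,71.2,93.3)
a=optics.snapshot("scene"); b=optics.snapshot("top"); print(tins(b))
for c in("yellow","green","blue"): print(c,[(t[0],np.round(atz(a,t[1],112),1)) for t in blobs(a,c,(220,190,440,290))[:2]])
E
```

```text
at [637.9  70.2 213.1] yaw 92.59 tool shift cm [ 0.13 -0.7 ] turn -0.71 t 36.2667 j [ 23.  22. -41.  84.  15.  79. -16.]
{'red': [], 'yellow': [[626.1, 184.0, 237]], 'green': [], 'blue': [[647.1, -159.2, 226]]}
yellow [(np.int32(195), array([626.2, 185.2, 112. ])), (np.int32(94), array([667.4, 196.3, 112. ]))]
green [(np.int32(101), array([506.1,  98.6, 112. ])), (np.int32(93), array([633.4,  79.3, 112. ]))]
blue [(np.int32(154), array([ 647.3, -158.1,  112. ])), (np.int32(69), array([ 683.1, -126. ,  112. ]))]
```

>>> carry_out([
  [[0,0,-0.7],[0.13,-0.7,1],-1],
  [[0,0,0],[0,0,2],-1],
  [[0,0,0],[0,0,2.5],-1],
  [[0,0,0],[0,0,2],-1],
  [[0,0,0],[0,0,1],-1],
])

```text
time_s: 36.78
tcp_pos: [629.2, 70.8, 125.3]
eef_rot: [[-0.058, 0.998, -0.004], [0.998, 0.058, -0.001], [-0.0, -0.004, -1.0]]
wrist_force: [-0.7, 0.7, -0.8]
width: 0.994
gripper_force: 0.0
```

>>> carry_out([
  [[0,0,0],[0,0,0],-1],
  [[0,0,0],[0,0,0],-1],
  [[0,0,0],[0,0,0],-1],
  [[0,0,0],[0,0,0],-1],
  [[0,0,0],[0,0,0],-1],
])

```text
time_s: 37.2
tcp_pos: [631.7, 71.4, 129.5]
eef_rot: [[-0.058, 0.998, 0.002], [0.998, 0.058, 0.0], [-0.0, 0.002, -1.0]]
wrist_force: [-0.2, -0.3, 0.5]
width: 1.0
gripper_force: 0.0
```

```bash
python3 - <<'E'
from h import *
plan(630.8,71.2,93.3)
E
```

```text
at [631.7  71.4 129.5] yaw 93.33 tool shift cm [-0.02 -0.09] turn 0.03 t 37.2 j [ 23.  25. -40.  91.  17.  70. -18.]
```

>>> carry_out([
  [[0,0,0],[0,-0.09,1.2],-1],
  [[0,0,0],[0,0,1.5],-1],
  [[0,0,0],[0,0,1.5],-1],
  [[0,0,0],[0,0,1.2],-1],
  [[0,0,0],[0,0,0.6],-1],
])

```text
time_s: 37.62
tcp_pos: [628.6, 70.8, 65.7]
eef_rot: [[-0.058, 0.998, -0.003], [0.998, 0.058, -0.0], [-0.0, -0.003, -1.0]]
wrist_force: [-0.6, -0.8, -0.3]
width: 0.999
gripper_force: 0.0
```

>>> carry_out([
  [[0,0,0],[0,0,0.4],-1],
  [[0,0,0],[0,0,0.3],-1],
  [[0,0,0],[0,0,0.1],-1],
  [[0,0,0],[0,0,0],-1],
  [[0,0,0],[0,0,0],-1],
])

```text
time_s: 38.03
tcp_pos: [630.4, 71.3, 60.7]
eef_rot: [[-0.058, 0.998, 0.001], [0.998, 0.058, 0.0], [-0.0, 0.001, -1.0]]
wrist_force: [-0.7, -0.4, 0.4]
width: 0.999
gripper_force: 0.0
```

>>> carry_out([
  [[0,0,0],[0,0,0],1],
  [[0,0,0],[0,0,0],1],
  [[0,0,0],[0,0,0],1],
  [[0,0,0],[0,0,0],1],
  [[0,0,0],[0,0,0],1],
])

```text
time_s: 38.45
tcp_pos: [630.7, 71.1, 60.3]
eef_rot: [[-0.058, 0.998, 0.002], [0.998, 0.058, 0.0], [0.0, 0.002, -1.0]]
wrist_force: [2.0, 0.4, -0.7]
width: 0.734
gripper_force: 30.0
```

>>> carry_out([
  [[0,0,0],[0,0,0],1],
  [[0,0,0],[0,0,0],1],
  [[0,0,0],[0,0,0],1],
  [[0,0,0],[0,0,0],1],
  [[0,0,0],[0,0,0],1],
])

```text
time_s: 38.87
tcp_pos: [630.6, 71.1, 60.3]
eef_rot: [[-0.058, 0.998, 0.001], [0.998, 0.058, 0.0], [0.0, 0.001, -1.0]]
wrist_force: [2.3, 0.1, -0.8]
width: 0.733
gripper_force: 30.0
```

```bash
python3 - <<'E'
from h import *
plan(454.2,63.2)
E
```

```text
at [630.6  71.1  60.3] yaw 93.32 tool shift cm [  0.23 -17.65] turn None t 38.8667 j [ 21.  29. -39.  95.  20.  64. -19.]
```

>>> carry_out([
  [[0,0,0],[0,-0.5,0],1],
  [[0,0,0],[0,-1.0,0],1],
  [[0,0,0],[0.05,-1.3,0],1],
  [[0,0,0],[0,-1.3,0],1],
  [[0,0,0],[0,-1.3,0],1],
])

```text
time_s: 39.28
tcp_pos: [575.7, 68.5, 60.2]
eef_rot: [[-0.058, 0.998, 0.001], [0.998, 0.058, 0.0], [0.0, 0.001, -1.0]]
wrist_force: [3.6, 0.2, 0.5]
width: 0.728
gripper_force: 30.0
```

>>> carry_out([
  [[0,0,0],[0.05,-1.3,0],1],
  [[0,0,0],[0,-1.3,0],1],
  [[0,0,0],[0.05,-1.3,0],1],
  [[0,0,0],[0,-1.3,0],1],
  [[0,0,0],[0,-1.3,0],1],
])

```text
time_s: 39.7
tcp_pos: [510.6, 65.7, 60.2]
eef_rot: [[-0.058, 0.998, 0.001], [0.998, 0.058, -0.0], [-0.0, 0.001, -1.0]]
wrist_force: [4.1, 0.3, 0.3]
width: 0.727
gripper_force: 30.0
```

>>> carry_out([
  [[0,0,0],[0.05,-1.3,0],1],
  [[0,0,0],[0,-1.3,0],1],
  [[0,0,0],[0,-1.2,0],1],
  [[0,0,0],[0,-0.9,0],1],
  [[0,0,0],[0,-0.6,0],1],
])

```text
time_s: 40.12
tcp_pos: [457.4, 63.0, 60.2]
eef_rot: [[-0.058, 0.998, 0.001], [0.998, 0.058, -0.001], [-0.001, 0.001, -1.0]]
wrist_force: [2.4, 0.4, -0.4]
width: 0.733
gripper_force: 30.0
```

>>> carry_out([
  [[0,0,0],[0,-0.3,0],1],
  [[0,0,0],[0,0,0],1],
  [[0,0,0],[0,0,0],1],
  [[0,0,0],[0,0,0],1],
  [[0,0,0],[0,0,0],1],
])

```text
time_s: 40.53
tcp_pos: [454.3, 62.7, 60.2]
eef_rot: [[-0.058, 0.998, -0.003], [0.998, 0.058, -0.001], [-0.001, -0.003, -1.0]]
wrist_force: [-2.3, -0.9, 8.2]
width: 0.726
gripper_force: 30.0
```

```bash
python3 - <<'E'
from h import *
plan(454.2,63.2)
a=optics.snapshot("scene"); save(a,"k.png",(230,120,430,280),3.9)
for c in("yellow","green","blue"): print(c,[(t[0],np.round(atz(a,t[1],112),1)) for t in blobs(a,c,(220,130,440,290))[:4]])
E
```

```text
at [454.3  62.7  60.2] yaw 93.33 tool shift cm [ 0.05 -0.  ] turn None t 40.5333 j [ 32.   7. -45. 119.   6.  57. -13.]
yellow [(np.int32(325), array([497.4, -31.6, 112. ])), (np.int32(195), array([626.2, 185.2, 112. ])), (np.int32(94), array([667.4, 196.3, 112. ])), (np.int32(1), array([390.7,  85.9, 112. ]))]
green [(np.int32(78), array([489.5, 107. , 112. ])), (np.int32(71), array([454.9,  57.6, 112. ]))]
blue [(np.int32(247), array([ 503.3, -141.4,  112. ])), (np.int32(152), array([ 647.2, -158.2,  112. ])), (np.int32(70), array([ 683.1, -126.3,  112. ]))]
```

View pics/k.png

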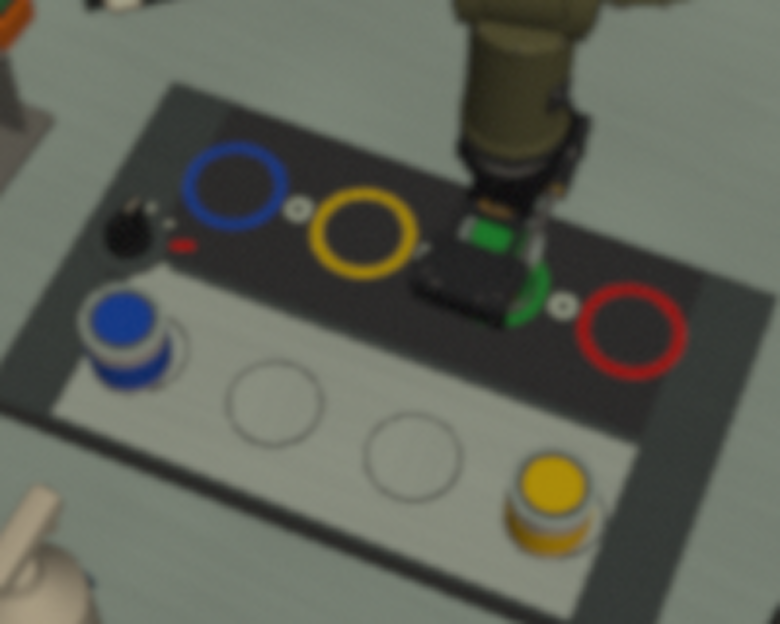

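The green tin is held inside the green ring. I release, rise, and go to the yellow tin.

>>> carry_out([
  [[0,0,0],[0,0,0],-1],
  [[0,0,0],[0,0,0],-1],
  [[0,0,0],[0,0,0],-1],
  [[0,0,0],[0,0,0],-1],
  [[0,0,0],[0,0,0],-1],
])

```text
time_s: 41.0
tcp_pos: [454.8, 63.0, 59.7]
eef_rot: [[-0.058, 0.998, -0.001], [0.998, 0.058, 0.0], [0.0, -0.001, -1.0]]
wrist_force: [-0.1, -0.6, 0.4]
width: 0.974
gripper_force: 0.0
```

>>> carry_out([
  [[0,0,0],[0,0,-0.5],-1],
  [[0,0,0],[0,0,-1.5],-1],
  [[0,0,0],[0,0,-2],-1],
  [[0,0,0],[0,0,-2],-1],
  [[0,0,0],[0,0,-2],-1],
])

```text
time_s: 41.42
tcp_pos: [454.9, 63.1, 141.1]
eef_rot: [[-0.059, 0.998, -0.0], [0.998, 0.059, 0.0], [0.0, -0.0, -1.0]]
wrist_force: [0.3, 0.0, 0.2]
width: 0.996
gripper_force: 0.0
```

>>> carry_out([
  [[0,0,0],[1,2,0],-1],
  [[0,0,0],[2,3.2,0],-1],
  [[0,0,0],[2,3.2,0],-1],
  [[0,0,0],[2,3.2,0],-1],
  [[0,0,0],[2,3.2,0],-1],
])

```text
time_s: 41.83
tcp_pos: [599.2, 161.7, 140.1]
eef_rot: [[-0.057, 0.998, -0.0], [0.998, 0.057, -0.0], [-0.0, -0.0, -1.0]]
wrist_force: [0.1, -1.1, 1.4]
width: 0.999
gripper_force: 0.0
```

>>> carry_out([
  [[0,0,0],[1.6,2.2,0],-1],
  [[0,0,0],[0.6,0.9,0],-1],
  [[0,0,0],[0,0,0],-1],
  [[0,0,0],[0,0,0],-1],
  [[0,0,0],[0,0,0],-1],
])

```text
time_s: 42.25
tcp_pos: [626.6, 184.3, 139.9]
eef_rot: [[-0.058, 0.998, -0.001], [0.998, 0.058, -0.001], [-0.001, -0.001, -1.0]]
wrist_force: [-0.6, -0.2, 0.4]
width: 1.002
gripper_force: 0.0
```

>>> carry_out([
  [[0,0,0],[0,0,0],-1],
  [[0,0,0],[0,0,0],-1],
  [[0,0,0],[0,0,0],-1],
])

```text
time_s: 42.5
tcp_pos: [627.1, 184.1, 140.4]
eef_rot: [[-0.057, 0.998, 0.001], [0.998, 0.057, -0.001], [-0.001, 0.001, -1.0]]
wrist_force: [-0.2, -0.3, 0.8]
width: 0.998
gripper_force: 0.0
```

```bash
python3 - <<'E'
from h import *
plan(626.3,184.8,93.3)
a=optics.snapshot("scene");b=optics.snapshot("top"); print(tins(b))
for c in("yellow","green","blue"): print(c,[(t[0],np.round(atz(a,t[1],112),1)) for t in blobs(a,c,(220,130,440,290))[:4]])
E
```

```text
at [627.1 184.1 140.4] yaw 93.27 tool shift cm [ 0.07 -0.08] turn -0.03 t 42.5 j [ 15.  28. -45.  87.  20.  73. -29.]
{'red': [], 'yellow': [], 'green': [], 'blue': [[647.1, -159.2, 226]]}
yellow [(np.int32(322), array([497.7, -32.1, 112. ])), (np.int32(63), array([668.8, 198.3, 112. ])), (np.int32(43), array([612. , 180.6, 112. ]))]
green [(np.int32(135), array([452.9,  63.1, 112. ])), (np.int32(110), array([514.4,  68. , 112. ])), (np.int32(71), array([498.6,  83.1, 112. ]))]
blue [(np.int32(247), array([ 503.8, -141.4,  112. ])), (np.int32(153), array([ 647.2, -158.1,  112. ])), (np.int32(69), array([ 683.1, -126. ,  112. ]))]
```

>>> carry_out([
  [[0,0,0],[0.07,-0.08,1],-1],
  [[0,0,0],[0,0,1.5],-1],
  [[0,0,0],[0,0,1.5],-1],
  [[0,0,0],[0,0,1.5],-1],
  [[0,0,0],[0,0,1.2],-1],
])

```text
time_s: 43.02
tcp_pos: [625.2, 185.2, 69.8]
eef_rot: [[-0.058, 0.998, -0.003], [0.998, 0.058, -0.001], [-0.001, -0.003, -1.0]]
wrist_force: [0.0, -0.5, 0.1]
width: 1.001
gripper_force: 0.0
```

>>> carry_out([
  [[0,0,0],[0,0,0.6],-1],
  [[0,0,0],[0,0,0.4],-1],
  [[0,0,0],[0,0,0.2],-1],
  [[0,0,0],[0,0,0],-1],
  [[0,0,0],[0,0,0],-1],
])

```text
time_s: 43.43
tcp_pos: [626.9, 186.1, 61.6]
eef_rot: [[-0.058, 0.998, 0.001], [0.998, 0.058, 0.0], [0.0, 0.001, -1.0]]
wrist_force: [0.5, 0.1, 0.8]
width: 1.002
gripper_force: 0.0
```

>>> carry_out([
  [[0,0,0],[0,0,0],1],
  [[0,0,0],[0,0,0],1],
  [[0,0,0],[0,0,0],1],
  [[0,0,0],[0,0,0],1],
  [[0,0,0],[0,0,0],1],
])

```text
time_s: 43.85
tcp_pos: [626.7, 185.8, 61.3]
eef_rot: [[-0.058, 0.998, 0.001], [0.998, 0.058, -0.0], [-0.0, 0.001, -1.0]]
wrist_force: [0.8, -0.1, 0.4]
width: 0.733
gripper_force: 30.0
```

>>> carry_out([
  [[0,0,0],[0,0,0],1],
  [[0,0,0],[0,0,0],1],
  [[0,0,0],[0,0,0],1],
  [[0,0,0],[0,0,0],1],
  [[0,0,0],[0,0,0],1],
])

```text
time_s: 44.27
tcp_pos: [626.7, 185.8, 61.3]
eef_rot: [[-0.058, 0.998, 0.001], [0.998, 0.058, 0.0], [-0.0, 0.001, -1.0]]
wrist_force: [-0.1, -0.3, 3.0]
width: 0.729
gripper_force: 30.0
```

```bash
python3 - <<'E'
from h import *; from geo import *
w=p2w(80,-40); print(w); plan(*w); plan(460.9,-51.6)
E
```

```text
[624.5775601  -24.50581075]
at [626.7 185.8  61.3] yaw 93.33 tool shift cm [-20.99  -1.43] turn None t 44.2667 j [ 13.  32. -43.  91.  23.  66. -32.]
at [626.7 185.8  61.3] yaw 93.33 tool shift cm [-22.74 -17.93] turn None t 44.2667 j [ 13.  32. -43.  91.  23.  66. -32.]
```

>>> carry_out([
  [[0,0,0],[-0.6,0,0],1],
  [[0,0,0],[-1.2,-0.1,0],1],
  [[0,0,0],[-1.6,-0.1,0],1],
  [[0,0,0],[-1.6,-0.1,0],1],
  [[0,0,0],[-1.6,-0.1,0],1],
])

```text
time_s: 44.68
tcp_pos: [626.1, 119.9, 61.3]
eef_rot: [[-0.059, 0.998, 0.0], [0.998, 0.059, 0.002], [0.002, 0.0, -1.0]]
wrist_force: [-0.7, 3.8, 2.0]
width: 0.73
gripper_force: 30.0
```

>>> carry_out([
  [[0,0,0],[-1.6,-0.1,0],1],
  [[0,0,0],[-1.6,-0.1,0],1],
  [[0,0,0],[-1.6,-0.1,0],1],
  [[0,0,0],[-1.6,-0.1,0],1],
  [[0,0,0],[-1.6,-0.1,0],1],
])

```text
time_s: 45.1
tcp_pos: [625.7, 39.4, 61.3]
eef_rot: [[-0.059, 0.998, 0.0], [0.998, 0.059, 0.002], [0.002, 0.0, -1.0]]
wrist_force: [0.1, 3.4, 2.7]
width: 0.735
gripper_force: 30.0
```

>>> carry_out([
  [[0,0,0],[-1.6,-0.1,0],1],
  [[0,0,0],[-1.6,-0.1,0],1],
  [[0,0,0],[-1.4,-0.1,0],1],
  [[0,0,0],[-1.1,-0.1,0],1],
  [[0,0,0],[-0.7,-0.1,0],1],
])

```text
time_s: 45.52
tcp_pos: [624.8, -26.0, 61.2]
eef_rot: [[-0.057, 0.998, 0.0], [0.998, 0.057, 0.0], [0.0, 0.0, -1.0]]
wrist_force: [0.6, 3.6, 2.9]
width: 0.727
gripper_force: 30.0
```

>>> carry_out([
  [[0,0,0],[-0.1,-0.5,0],1],
  [[0,0,0],[-0.1,-1.0,0],1],
  [[0,0,0],[-0.1,-1.3,0],1],
  [[0,0,0],[-0.1,-1.3,0],1],
  [[0,0,0],[-0.1,-1.3,0],1],
])

```text
time_s: 45.93
tcp_pos: [571.3, -33.6, 61.3]
eef_rot: [[-0.058, 0.998, 0.002], [0.998, 0.058, -0.001], [-0.001, 0.002, -1.0]]
wrist_force: [3.8, 0.0, 2.0]
width: 0.732
gripper_force: 30.0
```

>>> carry_out([
  [[0,0,0],[-0.2,-1.3,0],1],
  [[0,0,0],[-0.2,-1.3,0],1],
  [[0,0,0],[-0.2,-1.3,0],1],
  [[0,0,0],[-0.2,-1.3,0],1],
  [[0,0,0],[-0.2,-1.3,0],1],
])

```text
time_s: 46.35
tcp_pos: [506.8, -47.3, 61.3]
eef_rot: [[-0.058, 0.998, 0.002], [0.998, 0.058, -0.001], [-0.001, 0.002, -1.0]]
wrist_force: [3.4, 0.6, 2.8]
width: 0.728
gripper_force: 30.0
```

```bash
python3 - <<'E'
from h import *
plan(460.9,-51.6)
E
```

```text
at [506.8 -47.3  61.3] yaw 93.33 tool shift cm [-0.16 -4.6 ] turn None t 46.35 j [ 43.  14. -45. 112.  12.  58.  -4.]
```

>>> carry_out([
  [[0,0,0],[-0.1,-1.3,0],1],
  [[0,0,0],[-0.06,-1.2,0],1],
  [[0,0,0],[0,-1.0,0],1],
  [[0,0,0],[0,-0.7,0],1],
  [[0,0,0],[0,-0.3,0],1],
])

```text
time_s: 46.77
tcp_pos: [461.5, -51.6, 61.2]
eef_rot: [[-0.058, 0.998, 0.001], [0.998, 0.058, -0.002], [-0.002, 0.001, -1.0]]
wrist_force: [2.7, 1.0, -0.2]
width: 0.733
gripper_force: 30.0
```

>>> carry_out([
  [[0,0,0],[0,-0.1,0],1],
  [[0,0,0],[0,0,0],1],
  [[0,0,0],[0,0,0],1],
  [[0,0,0],[0,0,0],1],
  [[0,0,0],[0,0,0],1],
])

```text
time_s: 47.18
tcp_pos: [460.8, -51.5, 61.2]
eef_rot: [[-0.058, 0.998, -0.001], [0.998, 0.058, -0.001], [-0.001, -0.001, -1.0]]
wrist_force: [-0.4, -2.1, 6.2]
width: 0.735
gripper_force: 30.0
```

```bash
python3 - <<'E'
from h import *
plan(460.9,-51.6)
b=optics.snapshot("scene")
for c in("yellow","green","blue"): print(c,[(t[0],np.round(atz(b,t[1],112),1)) for t in blobs(b,c,(220,130,440,290))[:4]])
E
```

```text
at [460.8 -51.5  61.2] yaw 93.32 tool shift cm [-0.01  0.01] turn None t 47.1833 j [ 47.   8. -46. 118.   7.  57.   1.]
yellow [(np.int32(159), array([497.7,  -6.9, 112. ])), (np.int32(100), array([459.3, -54.2, 112. ])), (np.int32(5), array([535.4, -27.2, 112. ]))]
green [(np.int32(232), array([503.5,  81.3, 112. ])), (np.int32(135), array([452.9,  63.1, 112. ]))]
blue [(np.int32(244), array([ 503.6, -141.9,  112. ])), (np.int32(152), array([ 647.3, -158. ,  112. ])), (np.int32(69), array([ 683.1, -126. ,  112. ]))]
```

>>> carry_out([
  [[0,0,0],[0,0,0],-1],
  [[0,0,0],[0,0,0],-1],
  [[0,0,0],[0,0,0],-1],
  [[0,0,0],[0,0,0],-1],
  [[0,0,0],[0,0,0],-1],
])

```text
time_s: 47.65
tcp_pos: [460.5, -50.5, 60.6]
eef_rot: [[-0.059, 0.998, -0.001], [0.998, 0.059, 0.0], [0.0, -0.001, -1.0]]
wrist_force: [0.2, 0.4, -0.2]
width: 0.977
gripper_force: 0.0
```

>>> carry_out([
  [[0,0,0],[0,0,-0.5],-1],
  [[0,0,0],[0,0,-1.5],-1],
  [[0,0,0],[0,0,-2],-1],
  [[0,0,0],[0,0,-2],-1],
  [[0,0,0],[0,0,-2],-1],
])

```text
time_s: 48.07
tcp_pos: [460.7, -50.5, 142.1]
eef_rot: [[-0.059, 0.998, -0.0], [0.998, 0.059, 0.0], [0.0, -0.0, -1.0]]
wrist_force: [0.1, 0.3, -0.0]
width: 0.998
gripper_force: 0.0
```

>>> carry_out([
  [[0,0,0],[-1,2,0],-1],
  [[0,0,0],[-2.2,3.2,0],-1],
  [[0,0,0],[-2.2,3.2,0],-1],
  [[0,0,0],[-2.2,3.2,0],-1],
  [[0,0,0],[-2.2,3.2,0],-1],
])

```text
time_s: 48.48
tcp_pos: [615.6, -141.5, 141.0]
eef_rot: [[-0.057, 0.998, -0.0], [0.998, 0.057, -0.0], [-0.0, -0.0, -1.0]]
wrist_force: [-0.3, -0.3, 0.9]
width: 0.996
gripper_force: 0.0
```

>>> carry_out([
  [[0,0,0],[-1.4,2.2,0],-1],
  [[0,0,0],[-0.6,1,0],-1],
  [[0,0,0],[0,0,0],-1],
  [[0,0,0],[0,0,0],-1],
  [[0,0,0],[0,0,0],-1],
])

```text
time_s: 48.9
tcp_pos: [646.7, -157.1, 141.1]
eef_rot: [[-0.059, 0.998, -0.001], [0.998, 0.059, 0.0], [0.001, -0.001, -1.0]]
wrist_force: [-0.3, -0.5, 1.2]
width: 1.0
gripper_force: 0.0
```

>>> carry_out([
  [[0,0,0],[0,0,0],-1],
  [[0,0,0],[0,0,0],-1],
  [[0,0,0],[0,0,0],-1],
])

```text
time_s: 49.15
tcp_pos: [647.0, -157.8, 141.6]
eef_rot: [[-0.059, 0.998, 0.0], [0.998, 0.059, -0.001], [-0.001, 0.0, -1.0]]
wrist_force: [-0.0, 0.2, 0.2]
width: 0.996
gripper_force: 0.0
```

```bash
python3 - <<'E'
from h import *
plan(647.2,-158.6,93.3)
a=optics.snapshot("scene");b=optics.snapshot("top"); print(tins(b))
for c in("yellow","green","blue"): print(c,[(t[0],np.round(atz(a,t[1],112),1)) for t in blobs(a,c,(220,130,440,290))[:4]])
E
```

```text
at [ 647.  -157.8  141.6] yaw 93.36 tool shift cm [-0.08  0.02] turn 0.06 t 49.15 j [ 42.  29. -41.  85.  19.  73.   2.]
{'red': [], 'yellow': [[459.8, -53.8, 251]], 'green': [[453.5, 62.4, 222]], 'blue': [[655.1, -121.8, 212]]}
yellow [(np.int32(329), array([508.1, -26.7, 112. ])), (np.int32(144), array([459.5, -52.4, 112. ])), (np.int32(1), array([ 464.4, -380.8,  112. ]))]
green [(np.int32(232), array([503. ,  81.3, 112. ])), (np.int32(135), array([452.9,  63.1, 112. ]))]
blue [(np.int32(204), array([ 502. , -134.3,  112. ])), (np.int32(158), array([ 655. , -121.7,  112. ])), (np.int32(70), array([691.1, -91.6, 112. ]))]
```

The blue tin was knocked: both cameras now put it at (655, -122). I go there instead.

>>> carry_out([
  [[0,0,0],[1,0.3,0],-1],
  [[0,0,0],[1.5,0.4,0],-1],
  [[0,0,0],[1.05,0.31,0],-1],
  [[0,0,0],[0,0,0],-1],
  [[0,0,0],[0,0,0],-1],
])

```text
time_s: 49.67
tcp_pos: [655.8, -119.6, 141.2]
eef_rot: [[-0.062, 0.998, 0.0], [0.998, 0.062, 0.0], [0.0, 0.0, -1.0]]
wrist_force: [-0.0, -0.9, 0.3]
width: 0.998
gripper_force: 0.0
```

>>> carry_out([
  [[0,0,0],[0,0,0],-1],
  [[0,0,0],[0,0,0],-1],
  [[0,0,0],[0,0,0],-1],
  [[0,0,0],[0,0,0],-1],
])

```text
time_s: 50.0
tcp_pos: [655.4, -123.0, 140.9]
eef_rot: [[-0.057, 0.998, -0.0], [0.998, 0.057, -0.0], [-0.0, -0.0, -1.0]]
wrist_force: [0.3, -0.3, 0.1]
width: 1.001
gripper_force: 0.0
```

```bash
python3 - <<'E'
from h import *
plan(655.1,-121.8,93.3)
b=optics.snapshot("top"); a=optics.snapshot("scene"); print(tins(b)); save(a,"m.png",(230,130,430,280),3)
for c in("blue",): print(c,[(t[0],t[1],np.round(atz(a,t[1],112),1)) for t in blobs(a,c,(220,130,440,290))[:4]])
E
```

```text
at [ 655.4 -123.   140.9] yaw 93.27 tool shift cm [ 0.12 -0.02] turn -0.03 t 50.0 j [ 39.  29. -42.  85.  19.  73.  -2.]
{'red': [], 'yellow': [[459.7, -53.8, 252]], 'green': [[453.5, 62.4, 222]], 'blue': []}
blue [(np.int32(135), array([296.57037037, 166.91851852]), array([ 493.2, -123.7,  112. ])), (np.int32(100), array([272.88, 208.73]), array([ 653.1, -114.8,  112. ])), (np.int32(70), array([273.24285714, 222.31428571]), array([691.1, -91.6, 112. ]))]
```

View pics/m.png

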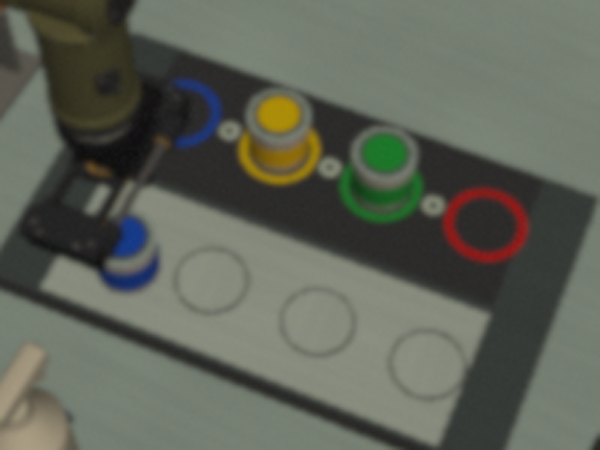

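Yellow (280,115) and green (385,155) stand inside their rings. The blue tin is at (130,250), upright and still, under the gripper.

>>> carry_out([
  [[0,0,0],[0.1,0,1],-1],
  [[0,0,0],[0,0,1.5],-1],
  [[0,0,0],[0,0,1.5],-1],
  [[0,0,0],[0,0,1.5],-1],
  [[0,0,0],[0,0,1.2],-1],
])

```text
time_s: 50.52
tcp_pos: [654.1, -121.1, 70.9]
eef_rot: [[-0.058, 0.998, -0.003], [0.998, 0.058, 0.0], [0.001, -0.003, -1.0]]
wrist_force: [-0.7, 1.0, -0.6]
width: 1.003
gripper_force: 0.0
```

>>> carry_out([
  [[0,0,0],[0,0,0.6],-1],
  [[0,0,0],[0,0,0.4],-1],
  [[0,0,0],[0,0,0.2],-1],
  [[0,0,0],[0,0,0],-1],
  [[0,0,0],[0,0,0],-1],
])

```text
time_s: 50.93
tcp_pos: [655.9, -121.1, 62.7]
eef_rot: [[-0.058, 0.998, 0.001], [0.998, 0.058, -0.0], [-0.0, 0.001, -1.0]]
wrist_force: [0.3, -0.2, 0.2]
width: 1.007
gripper_force: 0.0
```

>>> carry_out([
  [[0,0,0],[0,0,0],1],
  [[0,0,0],[0,0,0],1],
  [[0,0,0],[0,0,0],1],
  [[0,0,0],[0,0,0],1],
  [[0,0,0],[0,0,0],1],
])

```text
time_s: 51.35
tcp_pos: [655.6, -121.2, 62.3]
eef_rot: [[-0.058, 0.998, 0.001], [0.998, 0.058, -0.0], [-0.0, 0.001, -1.0]]
wrist_force: [0.8, 0.0, 0.6]
width: 0.732
gripper_force: 30.0
```

>>> carry_out([
  [[0,0,0],[0,0,0],1],
  [[0,0,0],[0,0,0],1],
  [[0,0,0],[0,0,0],1],
  [[0,0,0],[0,0,0],1],
  [[0,0,0],[0,0,0],1],
])

```text
time_s: 51.77
tcp_pos: [655.7, -121.2, 62.3]
eef_rot: [[-0.058, 0.998, 0.001], [0.998, 0.058, -0.0], [-0.0, 0.001, -1.0]]
wrist_force: [1.0, -0.3, 3.0]
width: 0.731
gripper_force: 30.0
```

```bash
python3 - <<'E'
from h import *; from geo import *
w=p2w(-30,-140); print(w,w2p(655.1,-121.8)); plan(*w); plan(467.6,-166.4)
E
```

```text
[ 520.59888984 -130.7528631 ] [ 104.79433384 -138.90914825]
at [ 655.7 -121.2   62.3] yaw 93.33 tool shift cm [ -0.17 -13.54] turn None t 51.7667 j [ 38.  33. -40.  89.  22.  66.  -4.]
at [ 655.7 -121.2   62.3] yaw 93.33 tool shift cm [ -3.42 -19.04] turn None t 51.7667 j [ 38.  33. -40.  89.  22.  66.  -4.]
```

>>> carry_out([
  [[0,0,0],[0,-0.5,0],1],
  [[0,0,0],[0,-1.0,0],1],
  [[0,0,0],[0,-1.3,0],1],
  [[0,0,0],[0,-1.3,0],1],
  [[0,0,0],[0,-1.3,0],1],
])

```text
time_s: 52.18
tcp_pos: [601.7, -123.9, 62.3]
eef_rot: [[-0.059, 0.998, 0.002], [0.998, 0.059, 0.0], [0.0, 0.002, -1.0]]
wrist_force: [3.1, 0.2, 1.9]
width: 0.731
gripper_force: 30.0
```

>>> carry_out([
  [[0,0,0],[0,-1.3,0],1],
  [[0,0,0],[0,-1.3,0],1],
  [[0,0,0],[0,-1.3,0],1],
  [[0,0,0],[0,-1.3,0],1],
  [[0,0,0],[0,-1.3,0],1],
])

```text
time_s: 52.6
tcp_pos: [536.6, -127.9, 62.3]
eef_rot: [[-0.058, 0.998, 0.002], [0.998, 0.058, -0.0], [-0.0, 0.002, -1.0]]
wrist_force: [2.3, -0.3, 0.6]
width: 0.729
gripper_force: 30.0
```

>>> carry_out([
  [[0,0,0],[0,-1.3,0],1],
  [[0,0,0],[0,-1.3,0],1],
  [[0,0,0],[-0.3,-1,0],1],
  [[0,0,0],[-0.6,-0.8,0],1],
  [[0,0,0],[-0.7,-0.8,0],1],
])

```text
time_s: 53.02
tcp_pos: [485.4, -146.6, 62.3]
eef_rot: [[-0.059, 0.998, 0.001], [0.998, 0.059, 0.001], [0.0, 0.001, -1.0]]
wrist_force: [2.4, 2.7, 1.7]
width: 0.732
gripper_force: 30.0
```

>>> carry_out([
  [[0,0,0],[-0.7,-0.7,0],1],
  [[0,0,0],[-0.6,-0.5,0],1],
  [[0,0,0],[-0.4,-0.2,0],1],
  [[0,0,0],[-0.1,0,0],1],
  [[0,0,0],[0,0,0],1],
])

```text
time_s: 53.43
tcp_pos: [472.0, -166.0, 62.3]
eef_rot: [[-0.058, 0.998, -0.002], [0.998, 0.058, 0.0], [0.0, -0.002, -1.0]]
wrist_force: [-2.8, 2.2, 7.1]
width: 0.731
gripper_force: 30.0
```

>>> carry_out([
  [[0,0,0],[0,0,0],1],
  [[0,0,0],[0,0,0],1],
  [[0,0,0],[0,0,0],1],
  [[0,0,0],[0,0,0],1],
])

```text
time_s: 53.77
tcp_pos: [472.0, -166.0, 62.3]
eef_rot: [[-0.058, 0.998, -0.002], [0.998, 0.058, 0.0], [0.0, -0.002, -1.0]]
wrist_force: [-3.3, 2.8, 7.8]
width: 0.734
gripper_force: 30.0
```

```bash
python3 - <<'E'
from h import *
plan(467.6,-166.4)
E
```

```text
at [ 472.  -166.    62.3] yaw 93.32 tool shift cm [-0.01 -0.45] turn None t 53.7667 j [ 56.  13. -44. 113.  11.  58.  11.]
```

>>> carry_out([
  [[0,0,0],[0,-0.2,0],1],
  [[0,0,0],[0,-0.2,0],1],
  [[0,0,0],[0,-0.05,0],1],
  [[0,0,0],[0,0,0],1],
  [[0,0,0],[0,0,0],1],
])

```text
time_s: 54.18
tcp_pos: [468.6, -166.8, 62.3]
eef_rot: [[-0.058, 0.998, 0.001], [0.998, 0.058, -0.001], [-0.001, 0.001, -1.0]]
wrist_force: [2.8, -0.7, 1.6]
width: 0.732
gripper_force: 30.0
```

>>> carry_out([
  [[0,0,0],[0,0,0],-1],
  [[0,0,0],[0,0,0],-1],
  [[0,0,0],[0,0,0],-1],
  [[0,0,0],[0,0,0],-1],
  [[0,0,0],[0,0,0],-1],
])

```text
time_s: 54.6
tcp_pos: [467.4, -166.0, 61.6]
eef_rot: [[-0.058, 0.998, -0.002], [0.998, 0.058, 0.0], [0.0, -0.002, -1.0]]
wrist_force: [0.4, -0.5, -0.0]
width: 0.975
gripper_force: 0.0
```

>>> carry_out([
  [[0,0,0],[0,0,-0.5],-1],
  [[0,0,0],[0,0,-1.5],-1],
  [[0,0,0],[0,0,-3],-1],
  [[0,0,0],[0,0,-3],-1],
  [[0,0,0],[0,0,-3],-1],
])

```text
time_s: 55.02
tcp_pos: [467.7, -165.6, 173.3]
eef_rot: [[-0.059, 0.998, -0.001], [0.998, 0.059, 0.0], [0.001, -0.001, -1.0]]
wrist_force: [1.0, -0.8, -0.2]
width: 1.0
gripper_force: 0.0
```

>>> carry_out([
  [[0,0,0],[-2,2,0],-1],
  [[0,0,0],[-2,3,0],-1],
  [[0,0,0],[-1,3,0],-1],
  [[0,0,-7],[0,0,0],-1],
  [[0,0,-7],[0,0,0],-1],
])

```text
time_s: 55.43
tcp_pos: [552.0, -211.4, 171.4]
eef_rot: [[-0.303, 0.953, -0.0], [0.953, 0.303, 0.003], [0.002, 0.0, -1.0]]
wrist_force: [0.1, -0.2, -0.7]
width: 1.002
gripper_force: 0.0
```

>>> carry_out([
  [[0,0,-7],[0,0,0],-1],
  [[0,0,-7],[0,0,0],-1],
  [[0,0,-7],[0,0,0],-1],
  [[0,0,-7],[0,0,0],-1],
  [[0,0,-7],[0,0,0],-1],
])

```text
time_s: 55.85
tcp_pos: [550.8, -211.4, 172.3]
eef_rot: [[-0.795, 0.606, -0.0], [0.606, 0.795, -0.0], [0.0, -0.0, -1.0]]
wrist_force: [-0.2, -0.2, 0.4]
width: 1.0
gripper_force: 0.0
```

>>> carry_out([
  [[0,0,-7],[0,0,0],-1],
  [[0,0,-7],[0,0,0],-1],
  [[0,0,-7],[0,0,0],-1],
  [[0,0,-7],[0,0,0],-1],
  [[0,0,-7],[0,0,0],-1],
])

```text
time_s: 56.27
tcp_pos: [550.7, -211.4, 172.3]
eef_rot: [[-0.999, 0.041, -0.0], [0.041, 0.999, -0.0], [0.0, -0.0, -1.0]]
wrist_force: [-0.8, 0.5, -0.6]
width: 0.997
gripper_force: 0.0
```

>>> carry_out([
  [[0,0,-6],[0,0,0],-1],
  [[0,0,0],[0,0,0],-1],
  [[0,0,0],[0,0,0],-1],
  [[0,0,0],[0,0,0],-1],
  [[0,0,0],[0,0,0],-1],
])

```text
time_s: 56.68
tcp_pos: [550.9, -211.4, 172.1]
eef_rot: [[-0.998, -0.056, -0.0], [-0.056, 0.998, -0.0], [0.0, -0.0, -1.0]]
wrist_force: [-0.2, 0.4, -0.0]
width: 0.999
gripper_force: 0.0
```

```bash
python3 - <<'E'
from h import *
plan(555.6,-214.9,-176.7)
a=optics.snapshot("scene");b=optics.snapshot("top"); print(tins(b))
for c in("yellow","green","blue"): print(c,[(t[0],np.round(atz(a,t[1],112),1)) for t in blobs(a,c,(220,130,440,290))[:4]])
E
```

```text
at [ 550.9 -211.4  172.1] yaw -176.77 tool shift cm [-0.45 -0.37] turn -0.07 t 56.6833 j [ 66.  23. -59.  94.  20.  75.  97.]
{'red': [], 'yellow': [[459.7, -53.8, 252]], 'green': [[453.4, 62.4, 223]], 'blue': [[467.6, -168.8, 236]]}
yellow [(np.int32(327), array([508.1, -26.7, 112. ])), (np.int32(145), array([459.6, -52.5, 112. ]))]
green [(np.int32(234), array([503.3,  81.4, 112. ])), (np.int32(136), array([453. ,  63.2, 112. ]))]
blue [(np.int32(246), array([ 513.4, -134.5,  112. ])), (np.int32(115), array([ 467.7, -165.3,  112. ]))]
```

All three tins are centred within about 2.5 mm. Next I align over the dial and descend.

>>> carry_out([
  [[0,0,0],[-0.45,-0.37,1],-1],
  [[0,0,0],[0,0,2],-1],
  [[0,0,0],[0,0,2],-1],
  [[0,0,0],[0,0,1],-1],
  [[0,0,0],[0,0,0.5],-1],
])

```text
time_s: 57.2
tcp_pos: [554.6, -214.6, 104.7]
eef_rot: [[-0.998, -0.058, -0.003], [-0.058, 0.998, 0.001], [0.003, 0.002, -1.0]]
wrist_force: [-0.6, 1.1, -0.2]
width: 1.0
gripper_force: 0.0
```

>>> carry_out([
  [[0,0,0],[0,0,0],-1],
  [[0,0,0],[0,0,0],-1],
  [[0,0,0],[0,0,0],-1],
  [[0,0,0],[0,0,0],-1],
  [[0,0,0],[0,0,0],-1],
])

```text
time_s: 57.62
tcp_pos: [556.3, -215.0, 107.9]
eef_rot: [[-0.998, -0.058, 0.001], [-0.058, 0.998, -0.001], [-0.001, -0.001, -1.0]]
wrist_force: [0.2, 0.3, 0.4]
width: 0.999
gripper_force: 0.0
```

```bash
python3 - <<'E'
from h import *
plan(555.6,-214.9,-176.7)
E
```

```text
at [ 556.3 -215.   107.9] yaw -176.67 tool shift cm [0.07 0.01] turn 0.03 t 57.6167 j [ 64.  27. -57.  98.  24.  69.  94.]
```

>>> carry_out([
  [[0,0,0],[0.05,0,0.8],-1],
  [[0,0,0],[0,0,1],-1],
  [[0,0,0],[0,0,1],-1],
  [[0,0,0],[0,0,0.6],-1],
  [[0,0,0],[0,0,0.4],-1],
])

```text
time_s: 58.03
tcp_pos: [554.2, -214.6, 67.2]
eef_rot: [[-0.998, -0.058, -0.002], [-0.058, 0.998, 0.001], [0.002, 0.001, -1.0]]
wrist_force: [-0.5, 0.1, 0.2]
width: 1.002
gripper_force: 0.0
```

>>> carry_out([
  [[0,0,0],[0,0,0],-1],
  [[0,0,0],[0,0,0],-1],
  [[0,0,0],[0,0,0],-1],
  [[0,0,0],[0,0,0],1],
  [[0,0,0],[0,0,0],1],
])

```text
time_s: 58.45
tcp_pos: [555.5, -214.9, 69.5]
eef_rot: [[-0.998, -0.058, 0.001], [-0.058, 0.998, -0.0], [-0.001, -0.001, -1.0]]
wrist_force: [-0.1, 0.2, -0.0]
width: 0.915
gripper_force: 0.0
```

>>> carry_out([
  [[0,0,0],[0,0,0],1],
  [[0,0,0],[0,0,0],1],
  [[0,0,0],[0,0,0],1],
  [[0,0,0],[0,0,0],1],
  [[0,0,0],[0,0,0],1],
])

```text
time_s: 58.87
tcp_pos: [555.2, -214.8, 69.1]
eef_rot: [[-0.998, -0.058, 0.0], [-0.058, 0.998, -0.0], [0.0, -0.0, -1.0]]
wrist_force: [-0.2, 0.2, 0.2]
width: 0.554
gripper_force: 0.0
```

>>> carry_out([
  [[0,0,0],[0,0,0],1],
  [[0,0,0],[0,0,0],1],
  [[0,0,0],[0,0,0],1],
  [[0,0,0],[0,0,0],1],
  [[0,0,0],[0,0,0],1],
])

```text
time_s: 59.28
tcp_pos: [554.7, -213.1, 68.9]
eef_rot: [[-0.998, -0.059, -0.001], [-0.059, 0.998, 0.002], [0.001, 0.002, -1.0]]
wrist_force: [1.0, -0.6, -0.3]
width: 0.173
gripper_force: 11.7
```

>>> carry_out([
  [[0,0,0],[0,0,0],1],
  [[0,0,0],[0,0,0],1],
  [[0,0,0],[0,0,0],1],
  [[0,0,0],[0,0,0],1],
  [[0,0,0],[0,0,0],1],
])

```text
time_s: 59.7
tcp_pos: [554.7, -213.4, 68.9]
eef_rot: [[-0.998, -0.059, -0.001], [-0.059, 0.998, 0.002], [0.001, 0.002, -1.0]]
wrist_force: [-4.0, 4.8, 2.8]
width: 0.156
gripper_force: 30.0
```

>>> carry_out([
  [[0,0,5.8],[0,0,0],1],
  [[0,0,5.8],[0,0,0],1],
  [[0,0,5.8],[0,0,0],1],
  [[0,0,5.8],[0,0,0],1],
  [[0,0,5.8],[0,0,0],1],
])

```text
time_s: 60.12
tcp_pos: [555.0, -212.3, 69.0]
eef_rot: [[-0.9, 0.436, -0.001], [0.436, 0.9, 0.003], [0.002, 0.002, -1.0]]
wrist_force: [-2.8, 7.5, 1.7]
width: 0.159
gripper_force: 30.0
```

>>> carry_out([
  [[0,0,5.8],[0,0,0],1],
  [[0,0,5.8],[0,0,0],1],
  [[0,0,5.8],[0,0,0],1],
  [[0,0,5.8],[0,0,0],1],
  [[0,0,5.8],[0,0,0],1],
])

```text
time_s: 60.53
tcp_pos: [555.7, -211.5, 69.0]
eef_rot: [[-0.576, 0.817, 0.0], [0.817, 0.576, 0.004], [0.003, 0.002, -1.0]]
wrist_force: [-0.4, 6.8, 0.3]
width: 0.158
gripper_force: 30.0
```

>>> carry_out([
  [[0,0,5.8],[0,0,0],1],
  [[0,0,5],[0,0,0],1],
  [[0,0,0],[0,0,0],1],
  [[0,0,0],[0,0,0],1],
  [[0,0,0],[0,0,0],1],
])

```text
time_s: 60.95
tcp_pos: [556.1, -211.2, 69.0]
eef_rot: [[-0.418, 0.909, 0.001], [0.909, 0.418, 0.004], [0.003, 0.002, -1.0]]
wrist_force: [0.4, 7.3, 0.0]
width: 0.159
gripper_force: 30.0
```

>>> carry_out([
  [[0,0,0],[0,0,0],1],
  [[0,0,0],[0,0,0],1],
  [[0,0,0],[0,0,0],1],
])

```text
time_s: 61.2
tcp_pos: [556.1, -211.3, 69.0]
eef_rot: [[-0.417, 0.909, 0.001], [0.909, 0.417, 0.004], [0.003, 0.003, -1.0]]
wrist_force: [-0.4, 7.7, 1.0]
width: 0.156
gripper_force: 30.0
```

```bash
python3 - <<'E'
from h import *
plan(555.6,-214.9,-176.67-68.75+360)
E
```

```text
at [ 556.1 -211.3   69. ] yaw 114.67 tool shift cm [-0.31 -0.2 ] turn 0.09 t 61.2 j [ 53.  24. -42. 100.  18.  63.  30.]
```

>>> carry_out([
  [[0,0,0],[0,0,0],0],
  [[0,0,0],[0,0,0],0],
  [[0,0,0],[0,0,0],0],
  [[0,0,0],[0,0,0],0],
  [[0,0,0],[0,0,0],0],
])

```text
time_s: 61.62
tcp_pos: [555.2, -215.8, 69.1]
eef_rot: [[-0.414, 0.91, 0.0], [0.91, 0.414, -0.001], [-0.001, -0.0, -1.0]]
wrist_force: [0.2, 0.2, -0.1]
width: 0.445
gripper_force: 0.0
```

>>> carry_out([
  [[0,0,0],[0,0,0],0],
  [[0,0,0],[0,0,0],0],
  [[0,0,0],[0,0,-0.5],0],
  [[0,0,0],[0,0,-2],0],
  [[0,0,0],[0,0,-3],0],
])

```text
time_s: 62.03
tcp_pos: [553.0, -214.3, 122.2]
eef_rot: [[-0.415, 0.91, -0.005], [0.91, 0.415, 0.002], [0.004, -0.004, -1.0]]
wrist_force: [0.4, -0.9, 0.3]
width: 0.497
gripper_force: 0.0
```

>>> carry_out([
  [[0,0,0],[0,0,-4],0],
  [[0,0,0],[0,0,-4],0],
  [[0,0,0],[0,0,-4],0],
  [[0,0,0],[-4,0,0],0],
  [[0,0,0],[-4,0,0],0],
])

```text
time_s: 62.45
tcp_pos: [591.2, -286.5, 250.2]
eef_rot: [[-0.419, 0.908, 0.008], [0.908, 0.419, -0.005], [-0.008, 0.005, -1.0]]
wrist_force: [0.1, -1.2, -0.0]
width: 0.501
gripper_force: 0.0
```

>>> carry_out([
  [[0,0,0],[-4,0,0],0],
  [[0,0,0],[-4,0,0],0],
  [[0,0,0],[-4,0,0],0],
  [[0,0,0],[-4,0,0],0],
  [[0,0,0],[0,0,0],0],
])

```text
time_s: 62.87
tcp_pos: [654.1, -442.7, 238.5]
eef_rot: [[-0.407, 0.914, -0.003], [0.914, 0.407, -0.001], [0.0, -0.003, -1.0]]
wrist_force: [-1.3, -1.3, -2.4]
width: 0.501
gripper_force: 0.0
```

>>> carry_out([
  [[0,0,0],[0,0,0],0],
  [[0,0,0],[0,0,0],0],
  [[0,0,0],[0,0,0],0],
  [[0,0,0],[0,0,0],0],
  [[0,0,0],[0,0,0],0],
])

```text
time_s: 63.28
tcp_pos: [655.0, -431.9, 245.8]
eef_rot: [[-0.417, 0.909, 0.001], [0.909, 0.417, -0.001], [-0.002, 0.0, -1.0]]
wrist_force: [-0.0, 0.1, 0.7]
width: 0.502
gripper_force: 0.0
```

```bash
python3 - <<'E'
from h import *
plan(555.6,-214.9)
a=optics.snapshot("scene");b=optics.snapshot("top"); print(tins(b))
for c in("yellow","green","blue"): print(c,[(t[0],np.round(atz(a,t[1],112),1)) for t in blobs(a,c,(220,130,440,290))[:4]])
cv2.imwrite("pics/n.png",np.hstack([cv2.resize(a["frame"][90:230,180:300],None,fx=3.3,fy=3.3,interpolation=2),cv2.resize(b["frame"][150:290,360:480],None,fx=3.3,fy=3.3,interpolation=2)])[:,:,::-1])
E
```

```text
at [ 655.  -431.9  245.8] yaw 114.63 tool shift cm [2.387e+01 1.000e-02] turn None t 63.2833 j [ 51.  40. -37.  55.  23.  91.  45.]
{'red': [], 'yellow': [[459.8, -53.7, 250]], 'green': [[453.5, 62.4, 222]], 'blue': [[467.8, -168.7, 234]]}
yellow [(np.int32(327), array([508.1, -26.7, 112. ])), (np.int32(145), array([459.6, -52.5, 112. ]))]
green [(np.int32(233), array([503. ,  81.4, 112. ])), (np.int32(135), array([452.9,  63.1, 112. ]))]
blue [(np.int32(249), array([ 513.5, -134.6,  112. ])), (np.int32(127), array([ 467.8, -167.1,  112. ]))]
```

View pics/n.png

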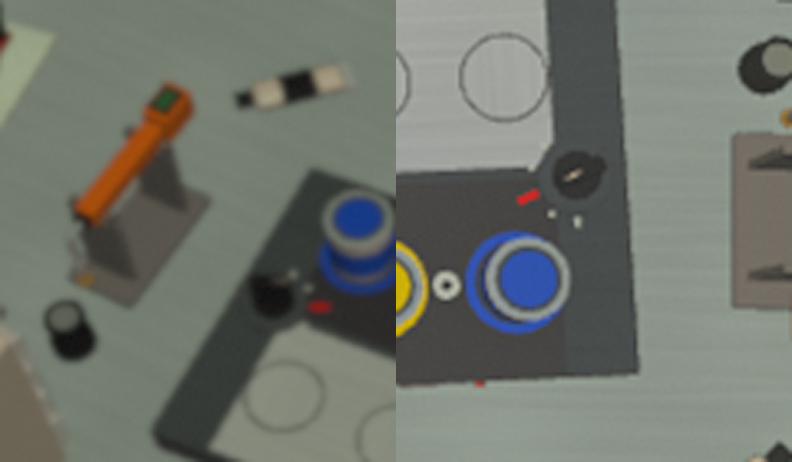

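Top view: the dial pointer at (572,175) lies in line with the red mark at (528,197). The blue tin is in its ring, and the other two are within about 2 mm. The thermometer lies in its rest, and the arm touches nothing. Handing in.

```bash
python3 -c "
from plant import finish_job; print(finish_job())"
```

```text
the job is handed in; nothing more can be done
None
```

The job is handed in, but no verdict came back: my last pictures showed the three spots checked in order and the thermometer back in its rest, the green, yellow and blue tins (red absent) within about 3 mm of their ring centres, and the dial pointing at the red mark.

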